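# Mount the holder on the balloon pump and lock it with the push-and-turn knob

### The job

Take the black holder that has the rectangular foot, enter its foot into the balloon pump's rail from the rail's open end and slide it all the way home against the end stop. Then push the rail's spring knob in and turn it clockwise past its safety stop (never forcing it past without pushing it in) to the end of its turn, so that the steel latch bar lies straight across the rail behind the holder, and let the knob spring back up. Leave the other things where they are.

Things in the scene. Friction and masses are not known exactly. Their poses are not given: they have to be found in the camera images.
- pump: Blue electric balloon pump, fixed. Origin on the shelf, below the end-stop face of its accessory rail; +x is the slide-in direction (open end to blue housing), z up. Grey base plate, top 10 mm up: x -215 to 30, y -50 to 50 mm; its part x below -90 is a flat apron to set the foot on. Blue housing: x 35 to 195, y -85 to 85, 100 mm high (nozzles, handle to 140). Knob axis at x -98, y -95.
- rail_mouth (a point): Middle of the rail's open end, on the base plate: x -88, y 0, z 10 mm of the pump's frame, axes as the pump's. Flared guides, 80 mm apart here, 16 mm high, narrow over 28 mm to the 69 mm wide, 19.5 mm high channel (60 mm long, to the end stop). Lips roof it at both sides, leaving a 42 mm wide slot; lip tops 34.5 mm above the shelf.
- rail_home (a point): Where the holder's origin lies when it is home against the end stop: x -40, y 0, z 10 mm of the pump's frame, axes as the pump's.
- holder: Loose matte black ceramic holder, about 250 g. RECTANGULAR foot 80 mm (its x) by 62 mm (y), 16 mm high; neck 40 (x) by 24 mm (y), 16 to 40 mm up; square cup head 40 x 40 mm, 40 to 85 mm up, to be gripped from above, either way. Origin at the centre of the underside, z up. It goes in with its x axis along the rail, either end first.
- knob_grip (a point): On the knob's vertical axis, 80 mm above the shelf with the knob out (it sinks with it). +x points along the grip bar, away from the lug; z up. White disc 68 mm across, 52 to 62 mm above the shelf; on it a white grip bar 64 mm long (x), 18 mm thick (y), 62 to 92 mm up, to be pinched from above. A dark lug at the disc's -x rim reaches 46 mm from the axis.
- latch_tip (a point): Tip of the steel latch bar, which turns and sinks with the knob: it reaches 110 mm from the knob's axis along the grip bar's +x, 12 mm wide, 19.5 to 29.5 mm above the shelf (8 mm lower with the knob in).
- safety_tooth (a point): Middle of the fixed dark safety tooth on a post beside the knob's disc, 36 to 58 mm from the knob's axis, top 70 mm above the shelf. The knob's lug strikes it unless the knob is pushed in.
- press (a joint): How far the knob is pushed in (down), m: 0 = out, 0.008 = fully in. Spring: about 4 N to start, 11 N fully in. It must be in by at least 5.5 mm for the lug to pass below the safety tooth.
- latch (a joint): Turn of knob and latch bar, rad, growing clockwise seen from above. 0 = open (bar points away from the pump, 0.2 rad off the rail's direction); 1.37 = end of turn, bar straight across the rail. Starts between 0 and 0.2. With the knob out the tooth stops it at about 0.32; past about 0.98 the knob can spring out and then cannot turn back. Light friction holds it where left.
- round_holder: Bystander: loose black ceramic holder with a ROUND foot 70 mm across and a round cup 48 mm across, 85 mm high. Origin at the centre of the underside.
- jar: Bystander: clear glass jar with flip-top lid, 96 mm across, 127 mm high. Origin at the centre of the underside.
- weight: Bystander: yellow plastic balloon weight, 68 mm across, 69 mm high. Origin at the centre of the underside.
- spool: Bystander: ribbon spool, 70 mm across, 38 mm high, on the acrylic tray. Origin at the centre of the underside.
There are look-alikes about, which are no part of the job. Leave any green or pink look-alike of the holder alone.

How it is judged (in metres and radians):
On the way, in this order (a step that is already met when the one before it is completed fails the run):
1. the holder's foot is in the rail, home against the end stop (within 8 mm), with the latch still open (x of holder in the frame of pump between -0.048 and -0.03 m and y of holder in the frame of pump between -0.008 and 0.008 m and z of holder in the frame of pump between 0.005 and 0.015 m and angle between the x axis of holder and the x axis of pump, either way round below 0.15 rad and angle between holder's own z axis and vertical below 0.15 rad and value of joint latch below 0.5 rad), for 0.2 s.
2. the knob, pushed in, is turning past the safety stop (value of joint press above 0.0045 m and value of joint latch between 0.45 and 0.85 rad), for 0.04 s.
At the end, for the whole second after the job is handed in: The holder stands upright in the rail, foot under the lips, within 8 mm of the end stop and at rest; the knob is turned to within 0.15 rad of the end of its turn (latch bar across the rail) and has sprung back out (within 2 mm) (x of holder in the frame of pump between -0.048 and -0.03 m and y of holder in the frame of pump between -0.008 and 0.008 m and z of holder in the frame of pump between 0.005 and 0.015 m and angle between the x axis of holder and the x axis of pump, either way round below 0.15 rad and angle between holder's own z axis and vertical below 0.15 rad and value of joint latch above 1.22 rad and value of joint press below 0.002 m and linear speed of holder below 0.02 m/s); the robot touches nothing.
It fails at once if the round-footed black holder is moved by more than 30 mm (distance of round_holder from where it was at the start of the episode above 0.03 m).
It fails at once if the glass jar is moved by more than 30 mm (distance of jar from where it was at the start of the episode above 0.03 m).
It fails at once if the yellow weight is moved by more than 30 mm (distance of weight from where it was at the start of the episode above 0.03 m).
It fails at once if the ribbon spool is moved by more than 30 mm (distance of spool from where it was at the start of the episode above 0.03 m).
It fails at once if the knob is forced past the safety stop without being pushed in (value of joint press below 0.0035 m and value of joint latch between 0.5 and 0.8 rad).
It also fails if it takes over 58 s, if anything falls off the work surface, if the arm or the gripper's body presses on something with over 40 N, if the wrist force passes 120 N, or if a joint passes its speed limit or range.

### The arm

A 6-joint arm with a two-finger parallel gripper is mounted at the origin on the work surface. World frame = base frame: x ahead of the robot, y to its left, z up, the work surface at z = 0. Lengths are in mm, angles in rad, forces in N, time in s.
With the tool pointing down it reaches from about 275 to 750 mm from the base axis. Payload 10.2 kg.
Tool frame: the origin (TCP) lies at the very end of the fingers, on their centre line; the grasp point (between the pads) lies 19 mm behind it (ctrl.pinch_z is the distance from the TCP to the grasp point, in mm); y points along the fingers, z is the direction in which the jaws open and shut, and the axes are right-handed (so a half turn about y gives the same grasp; the last joint's range is limited). The gripper opens to 85 mm and grips with 20 to 120 N. Pads are 22 mm wide; open, the fingers measure 114 mm over their backs; the gripper's body (76 mm by 85 mm) begins 54 mm behind the grasp point. The pads swing forward as they close: fully open they stand 13 mm farther back than shut.
Start: joints at [-1.443, 0.313, 1.498, -0, 1.331, -0.223], TCP at [180.403, -493.037, 231.294] pointing down, gripper open.
Joint ranges: [-2.94, 2.94], [-0.97, 2.17], [0.19, 2.56], [-1.23, 4.37], [0.02, 3.11], [-2.88, 2.88]. Speed limits (rad/s): [2.39, 2.39, 3.01, 3.14, 3.14, 3.14].

### API

Orientations are given as a unit quaternion [w, x, y, z].
In Python, from rig import sense, eyes, ctrl gives the robot as it stands. The module is installed in compiled form; this text tells all that it offers.
- The arm moves only by the shell command python3 -m handwheel 'ROWS' [FORCE]. ROWS is JSON, a list of rows, each an object of numbers: "grip": the finger opening in mm, from 0 to 85.4; "tx", "ty", "tz": the shift along the tool's x, y, z in mm; "wx", "wy", "wz": the turn, a rotation vector about the tool's x, y, z in rad. In form: [{"grip": .., "tx": .., "ty": .., "tz": .., "wx": .., "wy": .., "wz": ..}, ...]. A call has 1 to 10 rows; each row shifts and turns the commanded pose from where the row before left it, along the tool's axes as they then stand; what a row does not reach is not made up. A row lasts 1/12 s, in which the tool goes at most 41.7 mm and 7.16 degrees, less where a joint would pass 70% of its speed; a pose out of reach is approached as far as the arm can. A call is refused whole if a number of a shift passes 41.7 or a number of a turn 0.125, either way. A call with a gripper value outside its range is refused whole. The fingers move at their own pace and stop on an object; FORCE is the grip in N (left out, the last holds). Time passes only in rows, so rows that do not move let the fingers close. It gives the time, the measured TCP pose, the force and the opening at its end, in the units of the state.
- sense(): the state, without advancing time (a new reading comes with each control period).
- eyes.capture(name): name is "side" or "top"; returns a dict with "pixels" (480x640x3 uint8, red, green, blue), "mtx" (3x3 intrinsics, pixels), "R" (3x3) and "t" (3): a world point X has camera coordinates R X + t. Camera axes: x right, y down, z forward; pixel columns grow to the right and rows downward; lengths in mm; the calibration is good to about 2 mm. A picture is of the moment at which its call begins. There is no depth.
- ctrl.finish_job(): hands the job in, once; it reports no verdict.
The state is a dict: "time_s": time; "joints": joint angles; "dq": joint speeds; "tau": joint torques, N m; "eef_pos": TCP position; "ee_rot": TCP orientation; "force": force on the tool from outside, world axes, zero at the start; "wrist_torque": the same for the moment, N m; "grip_width": opening from 0.0 (shut) to 1.0 (fully open).
Only numpy, scipy, OpenCV 4.12 (cv2) and the standard library are available. Lean on these libraries where they do the work, as an engineer would, in place of code of your own. Each camera call takes 0.05 s, during which the arm holds its last target.

## Working session

There is one attempt and no reset: what is moved stays moved. The work goes in short steps, Python scripts to look and compute and a shell command to move; the robot and the scene stay as the last step left them, time stands still between calls to the robot, and variables do not carry over. Pictures are saved under pics/ and viewed, and the job is handed in when it is done.

```bash
mkdir -p pics; python3 - <<'E'
from rig import sense, eyes, ctrl
import cv2,pickle
s=sense();print(s)
for n in("side","top"):
    c=eyes.capture(n);pickle.dump(c,open(n+"0.pkl","wb"));cv2.imwrite(f"pics/{n}0.png",c["pixels"][:,:,::-1]);print(n,c["mtx"],c["R"],c["t"])
E
```

```text
{'time_s': 0.0, 'joints': array([-1.44338082e+00,  3.13455569e-01,  1.49845118e+00, -7.51503124e-06,
        1.33096571e+00, -2.23411587e-01]), 'dq': array([ 0.00048872, -0.00010889,  0.0002339 , -0.00154691, -0.00080732,
        0.0002984 ]), 'tau': array([-1.05868294e-03, -4.12265575e+01, -2.59743243e+01, -2.10423559e-04,
        4.23483521e-03,  6.39097266e-06]), 'eef_pos': array([ 180.37715355, -492.7701503 ,  230.72691058]), 'ee_rot': array([ 0.12342072, -0.12338246,  0.69670767, -0.6958035 ]), 'force': array([ 1.16700334,  0.98201057, -0.11684886]), 'wrist_torque': array([ 0.02398623, -0.00171499, -0.00720028]), 'grip_width': 0.9982263492121233}
side [[437.9641082    0.         317.11266127]
 [  0.         437.9641082  240.3838059 ]
 [  0.           0.           1.        ]] [[-0.946831   -0.32117932 -0.01883907]
 [-0.19881991  0.63014428 -0.75059232]
 [ 0.25294606 -0.70693849 -0.66049698]] [ 522.76950259  162.15457115 1263.76431558]
top [[619.6121185    0.         320.66309737]
 [  0.         619.6121185  236.23515535]
 [  0.           0.           1.        ]] [[-0.02547051 -0.99954366  0.01623966]
 [-0.99496679  0.02377232 -0.09734461]
 [ 0.09691413 -0.01863734 -0.99511823]] [  16.41702296  580.5710282  1867.16224081]
```

View pics/side0.png

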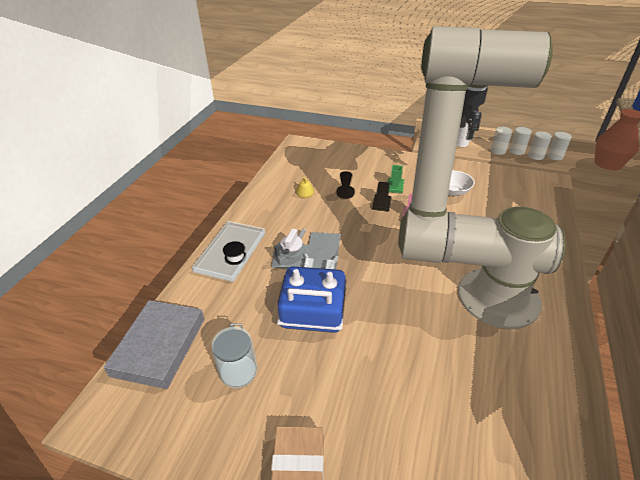

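View pics/top0.png

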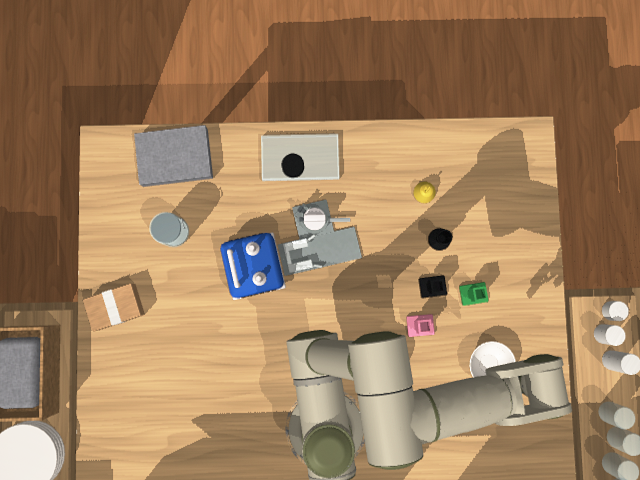

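The top view shows the holder, with a square head and rectangular foot, at about (433,286). The round holder is at (440,239), the pump at (252,266), the rail at (300,255) and the knob at (314,218).

```bash
cat > h.py <<'E'
import numpy as np,cv2,pickle
def ray(c,u,v,z):
    K,R,t=c["mtx"],c["R"],c["t"]
    d=R.T@np.linalg.inv(K)@np.array([u,v,1.]);o=-R.T@t
    return o+d*(z-o[2])/d[2]
def proj(c,X):
    p=c["R"]@np.asarray(X,float)+c["t"];q=c["mtx"]@p;return q[:2]/q[2]
def crop(c,u,v,w,h,s,name):
    im=c["pixels"][v:v+h,u:u+w,::-1];cv2.imwrite(name,cv2.resize(im,None,fx=s,fy=s,interpolation=cv2.INTER_CUBIC))
E
python3 - <<'E'
from h import *
t=pickle.load(open("top0.pkl","rb"));s=pickle.load(open("side0.pkl","rb"))
crop(t,215,190,160,120,5,"pics/c1.png")
crop(t,400,255,100,75,8,"pics/c2.png")
crop(s,260,215,100,75,8,"pics/c3.png")
E
```

```text
(no output)
```

View pics/c1.png

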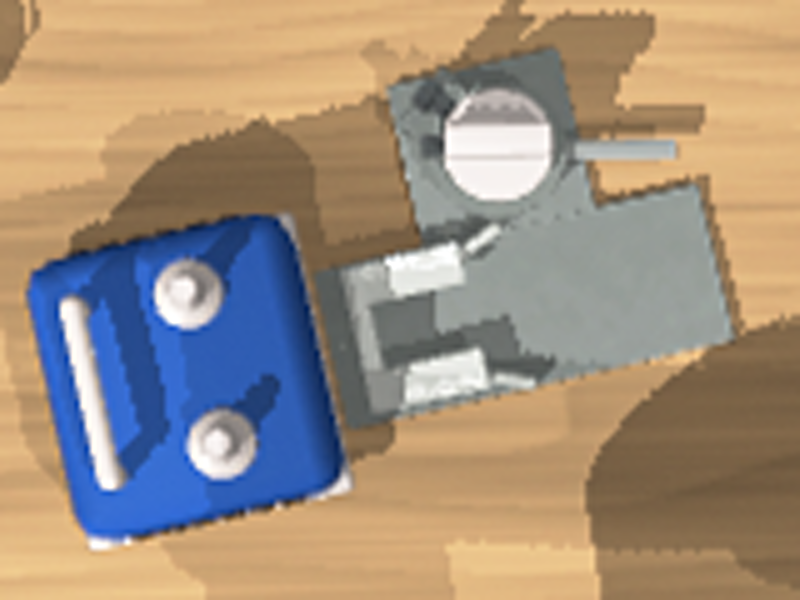

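View pics/c2.png

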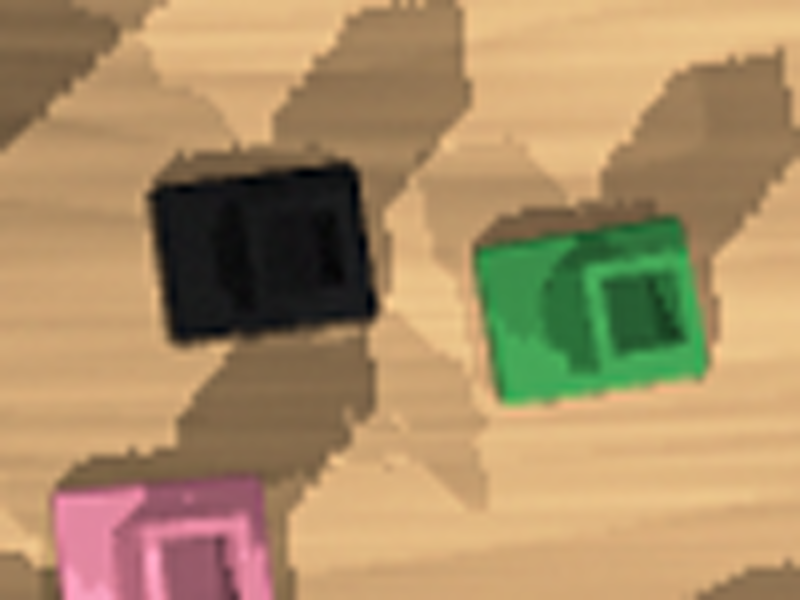

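View pics/c3.png

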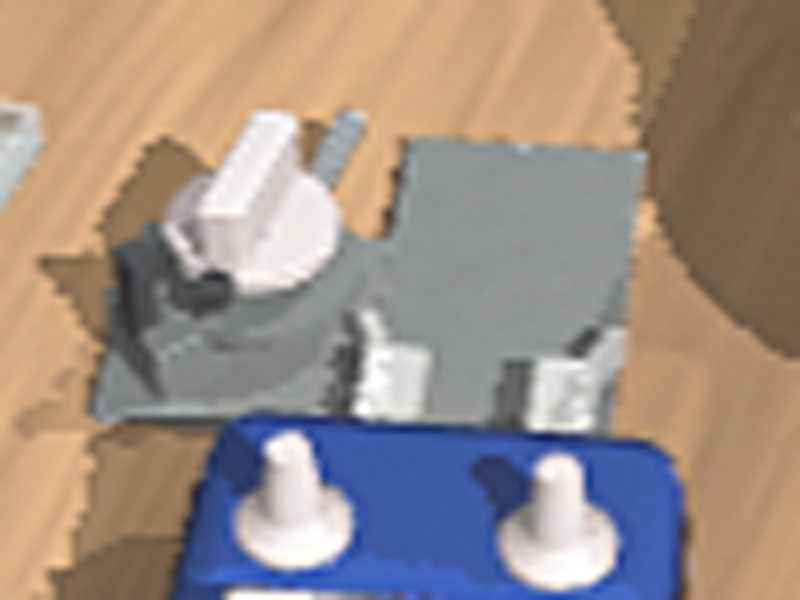

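```bash
cat > meas.py <<'E'
from h import *
t=pickle.load(open("top0.pkl","rb"));s=pickle.load(open("side0.pkl","rb"))
T=lambda x,y,z:ray(t,215+x/5-.4,190+y/5-.4,z)[:2]
S=lambda x,y,z:ray(s,260+x/8-.4,215+y/8-.4,z)[:2]
obs=[((-215,-50),T(700,178,10)),((-215,50),T(736,340,10)),((30,50),T(358,428,10)),((30,-50),T(328,272,10)),
((-98,-95),T(497,145,62)),
((-215,-50),S(407,140,10)),((-215,50),S(647,153,10)),((-98,-95),S(263,225,62))]
P=np.array([o[0] for o in obs],float);W=np.array([o[1] for o in obs])
for idx in ([0,1,2,3,4],[5,6,7],range(8)):
    idx=list(idx);p=P[idx]-P[idx].mean(0);w=W[idx]-W[idx].mean(0)
    a=np.arctan2((p[:,0]*w[:,1]-p[:,1]*w[:,0]).sum(),(p*w).sum())
    R=np.array([[np.cos(a),-np.sin(a)],[np.sin(a),np.cos(a)]])
    o=W[idx].mean(0)-R@P[idx].mean(0)
    print("pump",a,o);print(np.round(W-(P@R.T+o),1).tolist())
    for n,q in dict(apron=(-160,0),mouth=(-88,0),home=(-40,0),knob=(-98,-95)).items(): print(n,R@q+o)
# holder foot
im=t["pixels"][255:330,400:500].astype(int)
m=((im.max(2)<45)).astype(np.uint8);m[:,50:]=0
n,l,st,ce=cv2.connectedComponentsWithStats(m);k=1+st[1:,4].argmax();print(st[k],ce[k])
c=cv2.findContours((l==k).astype(np.uint8),0,2)[0][0]
r=cv2.minAreaRect(c);print(r)
H=np.array([ray(t,400+x,255+y,12)[:2] for x,y in cv2.boxPoints(r)]);print("rect",H,np.linalg.norm(np.diff(H,axis=0),axis=1))
C=lambda x,y,z:ray(t,400+x/8-.4,255+y/8-.4,z)[:2]
Q=np.array([C(150,190,16),C(355,165,16),C(378,318,16),C(172,345,16)]);print(Q,Q.mean(0),np.linalg.norm(np.diff(Q,axis=0),axis=1))
e=(Q[0]-Q[1]+Q[3]-Q[2]);print("holder yaw",np.arctan2(e[1],e[0]))
crop(s,325,155,100,75,8,"pics/c4.png")
b=cv2.resize(np.clip(t["pixels"][265:305,410:455].astype(int)*4,0,255).astype(np.uint8)[:,:,::-1],None,fx=14,fy=14,interpolation=2);cv2.imwrite("pics/c5.png",b)
E
python3 meas.py
```

```text
pump 1.7846585030701647 [518.71248359  93.71448983]
[[1.2, 1.6], [-2.1, 3.7], [1.6, -1.9], [0.3, -6.6], [-1.0, 3.3], [-4.4, 8.0], [-5.7, 6.9], [-8.9, 6.7]]
apron [552.67018976 -62.64047233]
mouth [537.38922198   7.71926064]
home [527.20191013  54.62574929]
knob [632.3473374   18.10946354]
pump 1.8019995011982166 [509.52178782  99.71419808]
[[6.9, -6.1], [3.3, -2.3], [11.1, -7.0], [10.2, -13.4], [6.9, -4.7], [1.3, 0.3], [-0.3, 1.0], [-1.0, -1.3]]
apron [546.18560362 -56.02842489]
mouth [529.68688651  14.05575545]
home [518.68774177  60.77854234]
knob [624.45055739  26.09098214]
pump 1.7830296897585247 [516.52681888  96.49850139]
[[3.7, -1.1], [0.5, 0.9], [3.7, -4.8], [2.4, -9.3], [1.3, 0.7], [-1.9, 5.4], [-3.2, 4.1], [-6.6, 4.1]]
apron [550.22980706 -59.9115641 ]
mouth [535.06346238  10.47296537]
home [524.95256593  57.39598502]
knob [630.03837553  20.70848551]
[ 19  21  28  21 484] [32.5392562  30.97933884]
((32.5, 31.0), (19.374727249145508, 25.31442642211914), 81.8698959350586)
rect [[ 445.66555173 -295.81197494]
 [ 454.71972751 -373.5434217 ]
 [ 395.79818852 -379.33807701]
 [ 386.8422804  -301.82774889]] [78.25698636 59.20579183 78.02601653]
[[ 445.12394283 -294.32412993]
 [ 452.72107843 -373.5660232 ]
 [ 394.09096142 -379.76750854]
 [ 385.83379832 -300.33556295]] [ 419.44244525 -336.99830616] [79.60523926 58.95717973 79.85996946]
holder yaw 1.6703833291801289
```

View pics/c4.png

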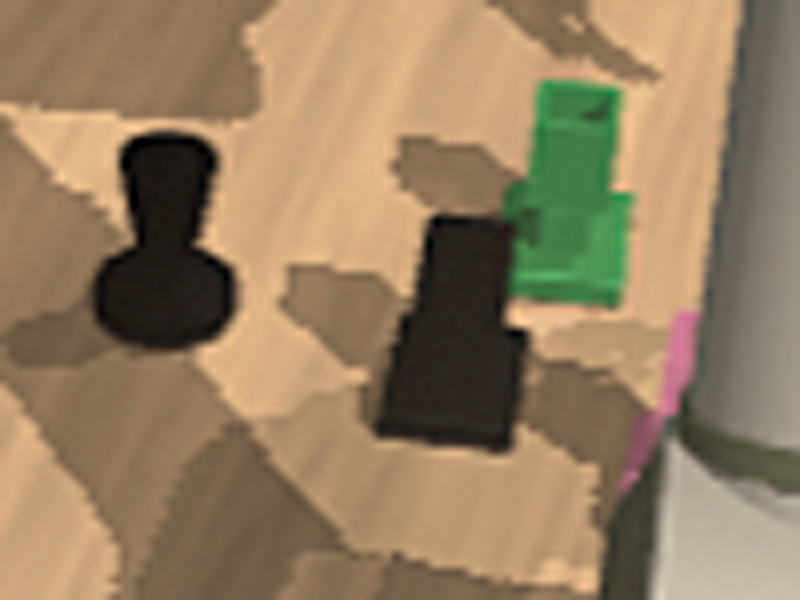

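View pics/c5.png

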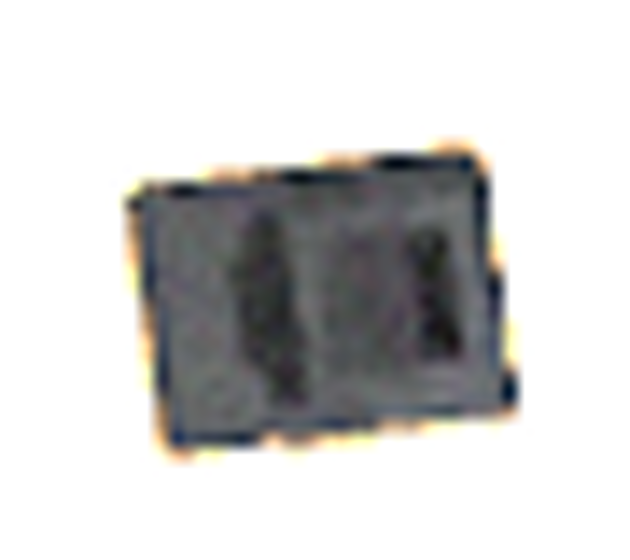

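```bash
python3 - <<'E'
from h import *
s=pickle.load(open("side0.pkl","rb"));t=pickle.load(open("top0.pkl","rb"))
for n,(x,y,z) in dict(bl=(375,438,0),br=(508,452,0),tl=(388,400,16),ul=(400,322,16),ur=(527,332,16)).items(): print(n,ray(s,325+x/8-.44,155+y/8-.44,z))
print(ray(s,325+(430+512)/16-.44,155+218/8-.44,85))
print("cam",-s["R"].T@s["t"],-t["R"].T@t["t"])
# yellow weight centroid, spool compare: find table corners
for c,n in((s,"side"),(t,"top")):
    h=cv2.cvtColor(c["pixels"],cv2.COLOR_RGB2HSV);m=((h[...,0]>22)&(h[...,0]<32)&(h[...,1]>200)).astype(np.uint8)
    k,l,st,ce=cv2.connectedComponentsWithStats(m);i=1+st[1:,4].argmax();print(n,st[i],ce[i],ray(c,*ce[i],30))
    m=((h[...,0]>110)&(h[...,0]<125)&(h[...,1]>150)).astype(np.uint8)
    k,l,st,ce=cv2.connectedComponentsWithStats(m);i=1+st[1:,4].argmax();print(n,st[i],ce[i],ray(c,*ce[i],90))
from rig import sense
p=sense()["eef_pos"];print(p,proj(s,p),proj(t,p))
E
```

```text
bl [ 4.44709280e+02 -2.95495404e+02 -1.13686838e-13]
br [ 385.39378253 -303.13880492    0.        ]
tl [ 441.76827606 -303.95560173   16.        ]
ul [ 450.35677314 -364.48322866   16.        ]
ur [ 392.77756687 -374.0367749    16.        ]
[ 420.68825806 -355.59036318   85.        ]
cam [207.54971606 959.12561923 966.27297645] [ 397.11262629   37.40694802 1914.29604639]
side [231 262   1   1   1] [231. 262.] [786.8502433  132.36056402  30.        ]
side [ 278  267   67   60 2485] [313.12354125 299.60080483] [477.49861522 247.33947348  90.        ]Traceback (most recent call last):
  File "<stdin>", line 9, in <module>
ValueError: attempt to get argmax of an empty sequence
```

```bash
python3 - <<'E'
from h import *
s=pickle.load(open("side0.pkl","rb"));t=pickle.load(open("top0.pkl","rb"))
import cv2
def grid(c,u,v,w,h,f,name):
    im=cv2.resize(c["pixels"][v:v+h,u:u+w,::-1],None,fx=f,fy=f,interpolation=0)
    for i in range(0,w,5):
        cv2.putText(im,str(u+i),(i*f,10),0,.33,(0,0,255),1);cv2.line(im,(i*f,0),(i*f,4),(0,0,255),1)
    for j in range(0,h,5): cv2.putText(im,str(v+j),(0,j*f+10),0,.33,(0,0,255),1)
    cv2.imwrite(name,im)
grid(t,278,198,88,66,9,"pics/g1.png")
grid(t,278,225,88,55,9,"pics/g1b.png")
grid(s,265,220,88,66,9,"pics/g2.png")
E
```

```text
(no output)
```

View pics/g1.png

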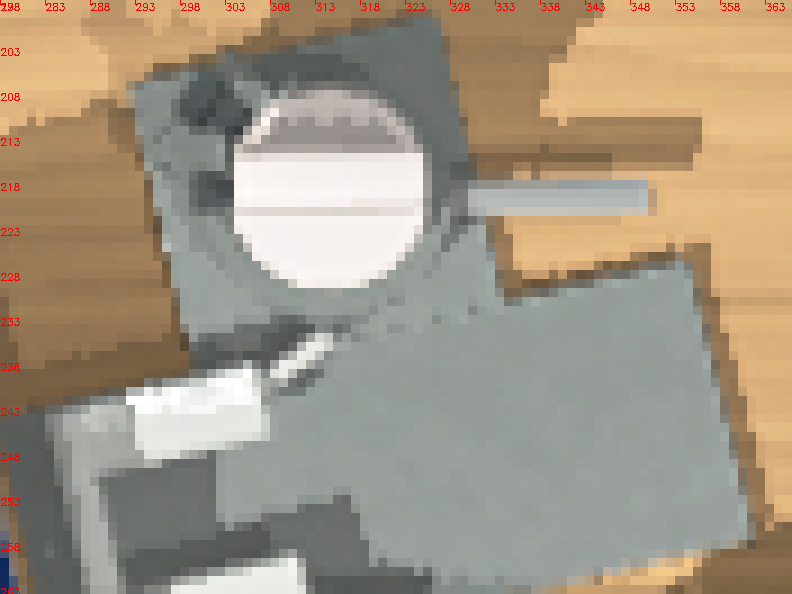

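View pics/g1b.png

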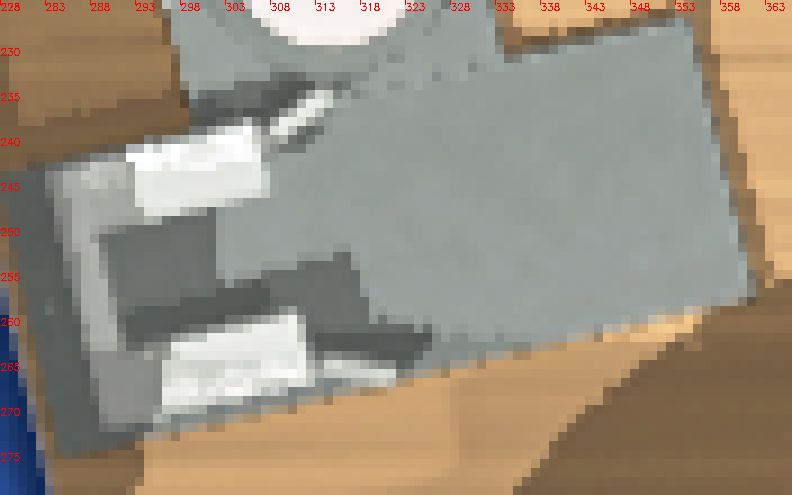

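View pics/g2.png

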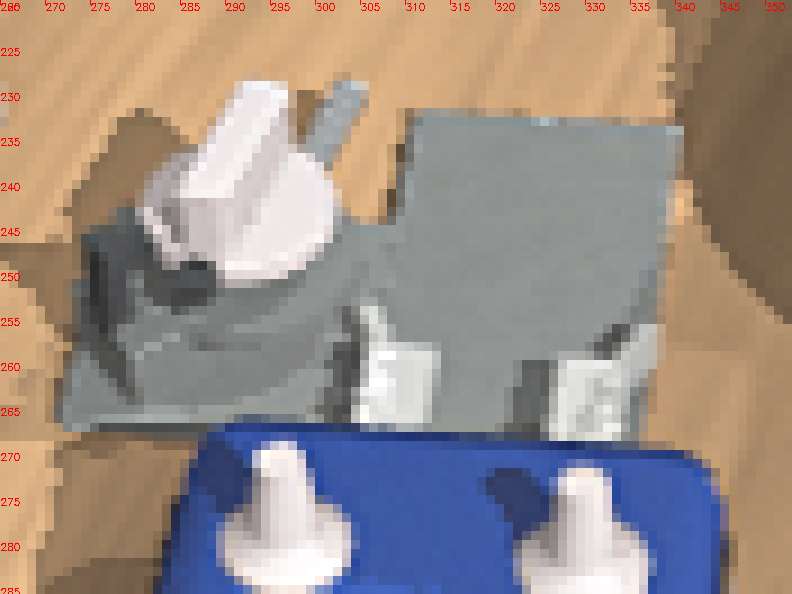

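```bash
cat > go.py <<'E'
import numpy as np
from scipy.spatial.transform import Rotation as Ro
from rig import sense
def tool():
    s=sense();q=s["ee_rot"];return np.array(s["eef_pos"]),Ro.from_quat([q[1],q[2],q[3],q[0]]),s
def yaw():
    p,R,s=tool();z=R.as_matrix()[:,2];return np.arctan2(z[1],z[0])
def delta(target,yawz=None):
    """shift in current tool axes; wy needed so tool z has yaw yawz (mod pi)"""
    p,R,s=tool();d=R.inv().apply(np.array(target,float)-p)
    out="shift %s"%np.round(d,1)
    if yawz is not None:
        dy=(yawz-yaw()+np.pi/2)%np.pi-np.pi/2; out+=" wy %.3f"%(-dy)
    return out
def st():
    p,R,s=tool();print("t",round(s["time_s"],2),"p",np.round(p,1),"yaw",round(yaw(),3),"ydir",np.round(R.as_matrix()[:,1],3),"F",np.round(s["force"],1),"g",round(85.4*s["grip_width"],1),"j",np.round(s["joints"],2))
E
python3 - <<'E'
from go import *
st();p,R,s=tool();print(R.as_matrix().round(3))
print(delta([419.5,-338,150],1.670-np.pi/2))
E
```

```text
t 0.1 p [ 180.4 -492.8  230.8] yaw -1.22 ydir [-0.     0.001 -1.   ] F [ 0.3 -0.6  0.2] g 85.4 j [-1.44  0.31  1.5   0.    1.33 -0.22]
[[-0.939 -0.     0.344]
 [-0.344  0.001 -0.939]
 [-0.    -1.    -0.001]]
shift [-277.7   81.   -63.1] wy -1.319
```

```bash
python3 -m handwheel '[{"wy":-0.12},{"wy":-0.12},{"wy":-0.12},{"wy":-0.12},{"wy":-0.12},{"wy":-0.12},{"wy":-0.12},{"wy":-0.12},{"wy":-0.12},{"wy":-0.12}]'
python3 -m handwheel '[{"wy":-0.12},{"tx":0}]'
python3 - <<'E'
from go import *
st();print(delta([419.5,-338,150],1.670-np.pi/2))
E
```

```text
t 0.1 p [ 180.4 -492.8  230.8] yaw -1.22 ydir [-0.     0.001 -1.   ] F [ 0.3 -0.6  0.2] g 85.4 j [-1.44  0.31  1.5   0.    1.33 -0.22]
shift [-277.7   81.   -63.1] wy -1.319invalid input
invalid input
```

```bash
python3 -m handwheel '[{"grip":85,"tx":0,"ty":0,"tz":0,"wx":0,"wy":-0.12,"wz":0},{"grip":85,"tx":0,"ty":0,"tz":0,"wx":0,"wy":-0.12,"wz":0},{"grip":85,"tx":0,"ty":0,"tz":0,"wx":0,"wy":-0.12,"wz":0},{"grip":85,"tx":0,"ty":0,"tz":0,"wx":0,"wy":-0.12,"wz":0},{"grip":85,"tx":0,"ty":0,"tz":0,"wx":0,"wy":-0.12,"wz":0},{"grip":85,"tx":0,"ty":0,"tz":0,"wx":0,"wy":-0.12,"wz":0},{"grip":85,"tx":0,"ty":0,"tz":0,"wx":0,"wy":-0.12,"wz":0},{"grip":85,"tx":0,"ty":0,"tz":0,"wx":0,"wy":-0.12,"wz":0},{"grip":85,"tx":0,"ty":0,"tz":0,"wx":0,"wy":-0.12,"wz":0},{"grip":85,"tx":0,"ty":0,"tz":0,"wx":0,"wy":-0.12,"wz":0}]' 60
python3 -m handwheel '[{"grip":85,"tx":0,"ty":0,"tz":0,"wx":0,"wy":-0.12,"wz":0}]'
python3 - <<'E'
from go import *
st();print(delta([419.5,-338,150],1.670-np.pi/2))
E
```

```text
time_s: 0.93
eef_pos: [180.4, -492.9, 231.0]
ee_rot: [0.497, -0.496, 0.504, -0.503]
force: [-0.1, 0.8, -0.6]
grip_width: 0.996
time_s: 1.02
eef_pos: [180.4, -492.9, 231.0]
ee_rot: [0.526, -0.526, 0.473, -0.473]
force: [0.0, -0.3, -0.3]
grip_width: 0.996
t 1.02 p [ 180.4 -492.9  231. ] yaw 0.106 ydir [-0.     0.001 -1.   ] F [ 0.  -0.3 -0.3] g 85.1 j [-1.44  0.31  1.5   0.    1.33 -1.55]
shift [-128.6   81.1  254.1] wy 0.007
```

```bash
python3 -m handwheel '[{"grip":85,"tx":-16,"ty":0,"tz":32,"wx":0,"wy":0,"wz":0},{"grip":85,"tx":-16,"ty":10,"tz":32,"wx":0,"wy":0,"wz":0},{"grip":85,"tx":-16,"ty":10,"tz":32,"wx":0,"wy":0,"wz":0},{"grip":85,"tx":-16,"ty":10,"tz":32,"wx":0,"wy":0,"wz":0},{"grip":85,"tx":-16,"ty":10,"tz":32,"wx":0,"wy":0,"wz":0},{"grip":85,"tx":-16,"ty":10,"tz":32,"wx":0,"wy":0,"wz":0},{"grip":85,"tx":-16,"ty":10,"tz":32,"wx":0,"wy":0,"wz":0},{"grip":85,"tx":-17,"ty":10,"tz":30,"wx":0,"wy":0,"wz":0},{"grip":85,"tx":0,"ty":10,"tz":0,"wx":0,"wy":0,"wz":0}]'
python3 - <<'E'
from go import *
from rig import eyes
import pickle,h
st();print(delta([419.5,-338,48],1.670-np.pi/2))
for n in("side","top"):
    c=eyes.capture(n);pickle.dump(c,open(n+"1.pkl","wb"));p=h.proj(c,tool()[0]);print(n,p);u,v=int(p[0])-50,int(p[1])-37
    h.crop(c,u,v,100,75,8,f"pics/{n}1.png");print(u,v)
E
```

```text
time_s: 1.77
eef_pos: [423.7, -335.8, 150.5]
ee_rot: [0.526, -0.525, 0.473, -0.473]
force: [0.3, -1.4, -0.3]
grip_width: 0.991
t 1.77 p [ 423.7 -335.8  150.5] yaw 0.105 ydir [ 0.001  0.001 -1.   ] F [ 0.3 -1.4 -0.3] g 84.6 j [-0.89  0.42  1.56  0.    1.16 -0.99]
shift [  1.9 102.5  -4.5] wy 0.006
side [383.58735738 169.26929864]
333 132
top [442.0975149  285.33518977]
392 248
```

View pics/side1.png

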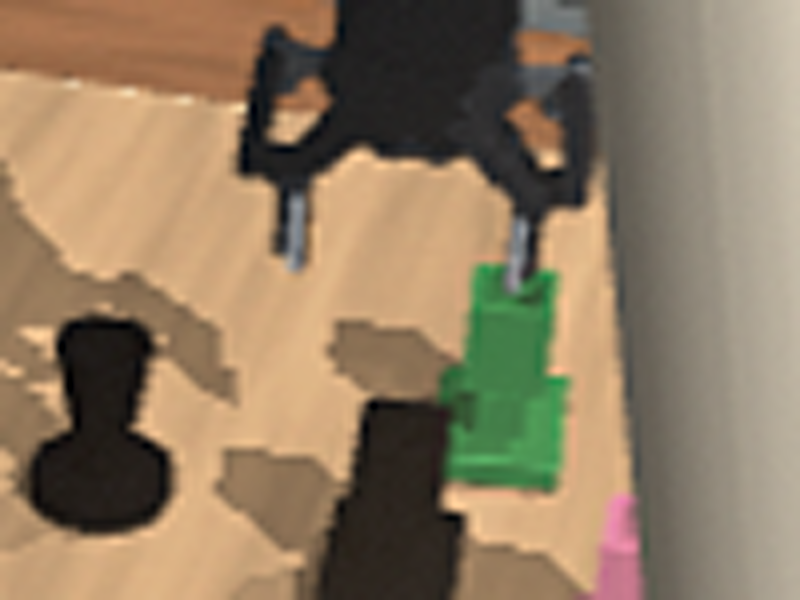

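View pics/top1.png

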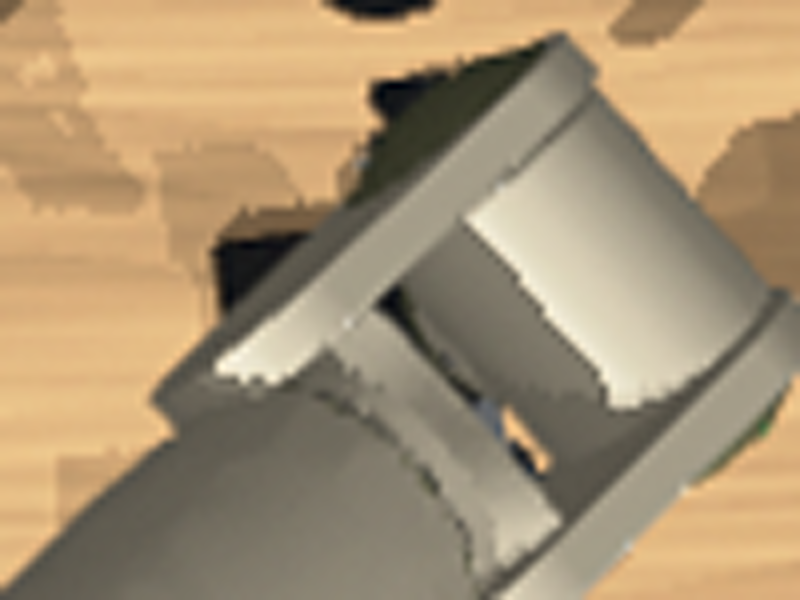

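The side view shows both open fingertips at about (369,165) and (397,168), within 1 px of where I project the TCP. They stand squarely above the holder's head. I'll descend and grip.

```bash
python3 -m handwheel '[{"grip":85,"tx":1,"ty":15,"tz":-4.5,"wx":0,"wy":0,"wz":0},{"grip":85,"tx":0,"ty":25,"tz":0,"wx":0,"wy":0.006,"wz":0},{"grip":85,"tx":0,"ty":25,"tz":0,"wx":0,"wy":0,"wz":0},{"grip":85,"tx":0,"ty":25,"tz":0,"wx":0,"wy":0,"wz":0},{"grip":85,"tx":0,"ty":12,"tz":0,"wx":0,"wy":0,"wz":0},{"grip":85,"tx":0,"ty":0,"tz":0,"wx":0,"wy":0,"wz":0},{"grip":30,"tx":0,"ty":0,"tz":0,"wx":0,"wy":0,"wz":0},{"grip":30,"tx":0,"ty":0,"tz":0,"wx":0,"wy":0,"wz":0},{"grip":30,"tx":0,"ty":0,"tz":0,"wx":0,"wy":0,"wz":0},{"grip":30,"tx":0,"ty":0,"tz":0,"wx":0,"wy":0,"wz":0}]' 40
python3 -m handwheel '[{"grip":30,"tx":0,"ty":0,"tz":0,"wx":0,"wy":0,"wz":0},{"grip":30,"tx":0,"ty":0,"tz":0,"wx":0,"wy":0,"wz":0},{"grip":30,"tx":0,"ty":0,"tz":0,"wx":0,"wy":0,"wz":0},{"grip":30,"tx":0,"ty":0,"tz":0,"wx":0,"wy":0,"wz":0}]'
python3 - <<'E'
from go import *
from rig import eyes
import pickle,h
st()
for n in("side",):
    c=eyes.capture(n);pickle.dump(c,open(n+"2.pkl","wb"));p=h.proj(c,tool()[0]);print(n,p);u,v=int(p[0])-50,int(p[1])-37
    h.crop(c,u,v,100,75,8,f"pics/{n}2.png");print(u,v)
E
```

```text
time_s: 2.7
eef_pos: [416.2, -341.4, 50.5]
ee_rot: [-0.523, 0.523, -0.475, 0.477]
force: [-4.3, 0.2, 10.5]
grip_width: 0.464
time_s: 3.03
eef_pos: [416.2, -341.4, 50.5]
ee_rot: [-0.523, 0.523, -0.475, 0.477]
force: [-0.9, -0.1, 6.3]
grip_width: 0.46
t 3.03 p [ 416.2 -341.4   50.5] yaw 0.094 ydir [ 0.001 -0.002 -1.   ] F [-0.9 -0.1  6.3] g 39.3 j [-0.9   0.55  1.66 -0.    0.93 -1.  ]
side [383.04344297 192.1526447 ]
333 155
```

View pics/side2.png

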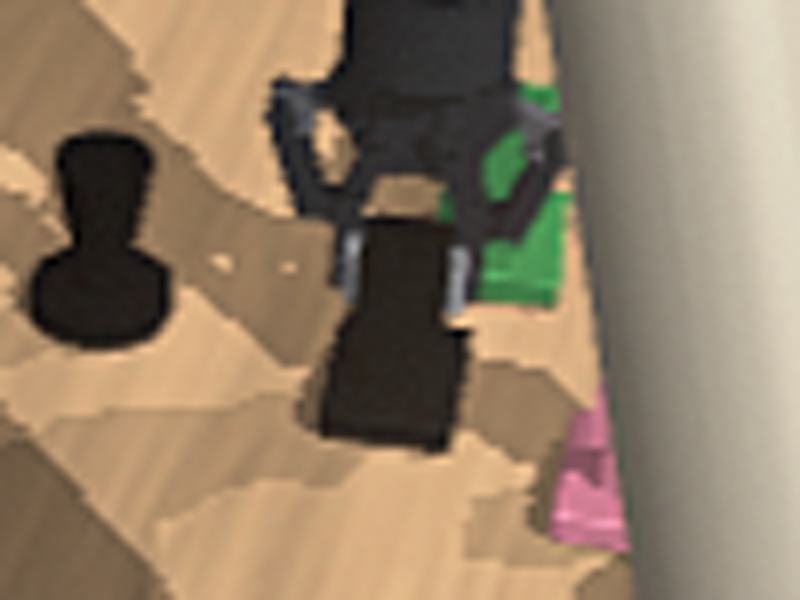

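The side view shows the fingers closed on the square head (opening 39.3 mm). The foot's front bottom edge runs from (322,435) to (445,450) in the crop.

```bash
python3 - <<'E'
from h import *
s=pickle.load(open("side2.pkl","rb"))
q=lambda x,y,z:ray(s,333+x/8-.44,155+y/8-.44,z).round(1)
print(q(322,437,0),q(445,452,0)); print("top-back",q(357,328,16),q(470,335,16)); print("head top back",q(365,217,85),q(447,222,85))
print("tips",q(402,308,50),q(402,308,55))
E
```

```text
[ 440.1 -297.7    0. ] [ 385.  -303.3   -0. ]
top-back [ 440.  -362.7   16. ] [ 389.2 -372.7   16. ]
head top back [ 438.7 -350.9   85. ] [ 403.  -357.7   85. ]
tips [ 415.9 -336.4   50. ] [ 414.8 -329.3   55. ]
```

```bash
python3 -m handwheel '[{"grip":30,"tx":0,"ty":-15,"tz":0,"wx":0,"wy":0,"wz":0},{"grip":30,"tx":0,"ty":-25,"tz":0,"wx":0,"wy":-0.06,"wz":0},{"grip":30,"tx":0,"ty":-20,"tz":0,"wx":0,"wy":-0.065,"wz":0},{"grip":30,"tx":0,"ty":0,"tz":0,"wx":0,"wy":0,"wz":0},{"grip":30,"tx":0,"ty":0,"tz":0,"wx":0,"wy":0,"wz":0}]'
python3 - <<'E'
from go import *
st(); print(delta([547,-62,110],.219))
E
```

```text
time_s: 3.5
eef_pos: [415.9, -340.8, 109.4]
ee_rot: [-0.551, 0.551, -0.442, 0.443]
force: [0.7, 0.1, -3.8]
grip_width: 0.462
t 3.5 p [ 415.9 -340.8  109.4] yaw 0.217 ydir [ 0.001 -0.001 -1.   ] F [ 0.7  0.1 -3.8] g 39.4 j [-0.9   0.47  1.62  0.    1.06 -1.12]
shift [-243.9   -0.7  188.1] wy -0.002
```

```bash
python3 -m handwheel '[{"grip":30,"tx":-20,"ty":0,"tz":10,"wx":0,"wy":0,"wz":0},{"grip":30,"tx":-28,"ty":0,"tz":20,"wx":0,"wy":0,"wz":0},{"grip":30,"tx":-28,"ty":0,"tz":23,"wx":0,"wy":0,"wz":0},{"grip":30,"tx":-28,"ty":0,"tz":23,"wx":0,"wy":0,"wz":0},{"grip":30,"tx":-28,"ty":0,"tz":23,"wx":0,"wy":0,"wz":0},{"grip":30,"tx":-28,"ty":0,"tz":23,"wx":0,"wy":0,"wz":0},{"grip":30,"tx":-28,"ty":0,"tz":23,"wx":0,"wy":0,"wz":0},{"grip":30,"tx":-28,"ty":0,"tz":23,"wx":0,"wy":0,"wz":0},{"grip":30,"tx":-18,"ty":0,"tz":12,"wx":0,"wy":0,"wz":0},{"grip":30,"tx":-10,"ty":0,"tz":8,"wx":0,"wy":0,"wz":0}]'
python3 -m handwheel '[{"grip":30,"tx":0,"ty":20,"tz":0,"wx":0,"wy":0,"wz":0},{"grip":30,"tx":0,"ty":5,"tz":0,"wx":0,"wy":0,"wz":0},{"grip":30,"tx":0,"ty":0,"tz":0,"wx":0,"wy":0,"wz":0}]'
cat > look.py <<'E'
import sys
from go import *
from rig import eyes
import pickle,h,cv2
k=sys.argv[1];st()
for n in("side","top"):
    c=eyes.capture(n);pickle.dump(c,open(n+k+".pkl","wb"))
    p=h.proj(c,tool()[0]);print(n,p.round(1))
u,v={"side":(265,215),"top":(278,200)}["side"]
def grid(c,u,v,w,hh,f,name):
    im=cv2.resize(c["pixels"][v:v+hh,u:u+w,::-1],None,fx=f,fy=f,interpolation=2)
    for i in range(0,w,5): cv2.putText(im,str(u+i),(i*f,10),0,.33,(0,0,255),1)
    for j in range(0,hh,5): cv2.putText(im,str(v+j),(0,j*f+10),0,.33,(0,0,255),1)
    cv2.imwrite(name,im)
grid(pickle.load(open("side"+k+".pkl","rb")),265,200,100,75,8,f"pics/side{k}.png")
grid(pickle.load(open("top"+k+".pkl","rb")),275,200,100,75,8,f"pics/top{k}.png")
E
python3 look.py 3
```

```text
time_s: 4.33
eef_pos: [546.1, -59.0, 107.4]
ee_rot: [-0.552, 0.552, -0.443, 0.441]
force: [-0.6, 0.6, -2.8]
grip_width: 0.466
time_s: 4.58
eef_pos: [544.9, -61.9, 82.0]
ee_rot: [-0.551, 0.552, -0.444, 0.441]
force: [-0.7, 0.1, -3.2]
grip_width: 0.461
t 4.58 p [544.9 -61.9  82. ] yaw 0.218 ydir [-0.005  0.001 -1.   ] F [-0.7  0.1 -3.2] g 39.3 j [-0.33  0.53  1.6  -0.    1.02 -0.54]
side [324.9 225.2]
top [343.  245.5]
```

View pics/side3.png

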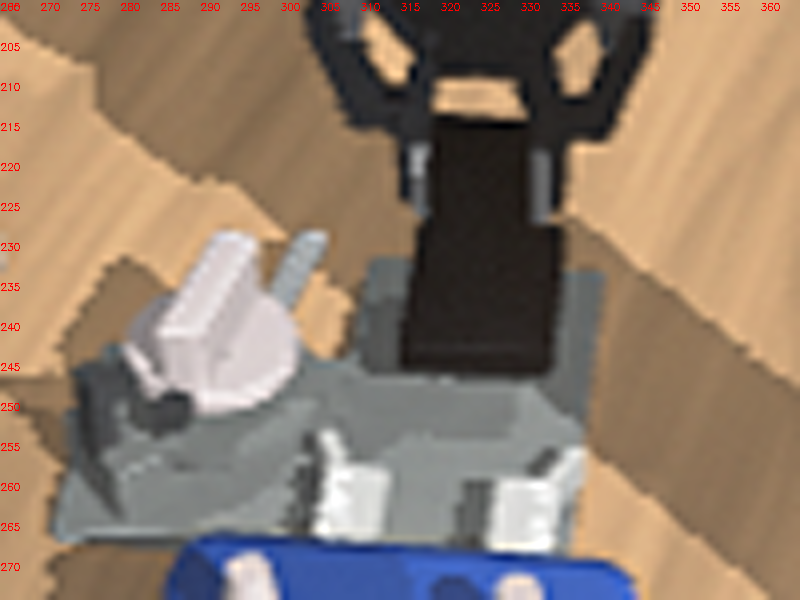

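View pics/top3.png

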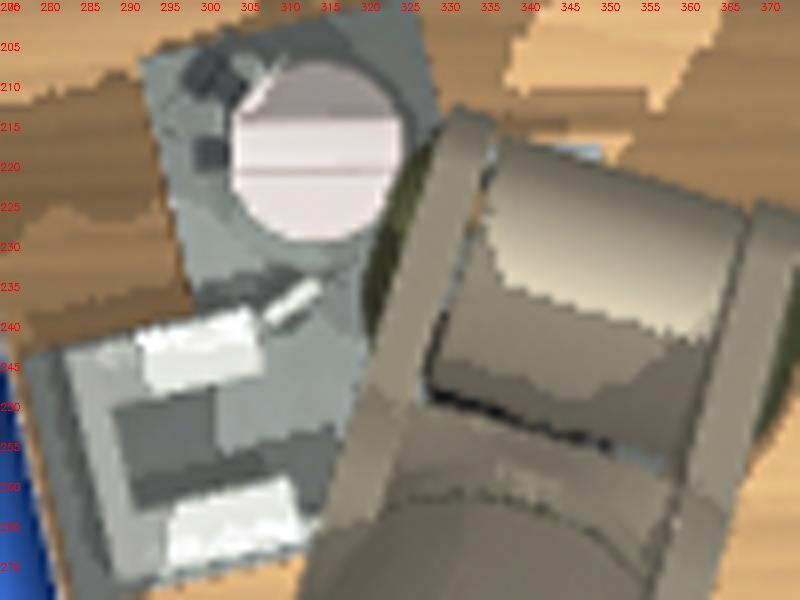

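```bash
python3 - <<'E'
from h import *
s=pickle.load(open("side3.pkl","rb"));t=pickle.load(open("top3.pkl","rb"))
q=lambda x,y,z:ray(s,265+x/8-.44,200+y/8-.44,z)[:2]
r=lambda x,y,z:ray(t,275+x/8-.44,200+y/8-.44,z)[:2]
for nm,a,o in(("S",1.802,np.array([509.5,99.7])),("T",1.7846,np.array([518.7,93.7]))):
    R=np.array([[np.cos(a),-np.sin(a)],[np.sin(a),np.cos(a)]]);f=lambda p:((p-o)@R).round(1)
    print(nm,"lips side L",f(q(388,465,34.5)),f(q(387,525,34.5)),"R",f(q(497,476,34.5)),f(q(490,540,34.5)))
    print("apron side",f(q(367,258,10)),f(q(605,272,10)))
    print("foot front bottom",f(q(402,367,31.5)),f(q(550,378,31.5)), "TCP",f(np.array([544.9,-61.9])))
    print("top: lip L in",f(r(150,393,34.5)),f(r(265,373,34.5)),"R in",f(r(163,510,34.5)),f(r(290,478,34.5)), "out",f(r(140,335,34.5)),f(r(250,310,34.5)),f(r(170,570,34.5)),f(r(303,543,34.5)))
    print("top stop wall", f(r(95,350,29)),f(r(135,570,29)))
E
```

```text
S lips side L [-65.5 -26.6] [-32.7 -23.6] R [-62.6  15.8] [-27.7  15.9]
apron side [-216.5  -51.7] [-214.8   49.1]
foot front bottom [-125.3  -27.2] [-123.2   32. ] TCP [-165.4    2.6]
top: lip L in [-21.  -30.7] [-65.2 -27. ] R in [-14.6  13.7] [-64.3  14.1] out [-22.8 -53.1] [-65.7 -51.7] [-11.5  36.4] [-62.8  39.2]
top stop wall [ -4.7 -52.3] [ 1.4 32.7]
T lips side L [-57.2 -20. ] [-24.5 -16.4] R [-55.   22.4] [-20.1  23.2]
apron side [-207.7  -47.7] [-207.8   53. ]
foot front bottom [-117.   -21.7] [-116.    37.6] TCP [-157.6    7.4]
top: lip L in [-12.6 -23.3] [-56.9 -20.4] R in [-7.  21.1] [-56.7  20.7] out [-14.1 -45.7] [-57.  -45.2] [-4.3 43.9] [-55.7  45.8]
top stop wall [  4.  -44.7] [ 8.7 40.5]
```

Both views agree that the foot lies about 6 mm to the pump's +y side of the rail's centre line, with matching yaw. I'll shift it, lower it to just above the plate and begin sliding.

```bash
python3 -m handwheel '[{"grip":30,"tx":0,"ty":0,"tz":6,"wx":0,"wy":0.004,"wz":0},{"grip":30,"tx":0,"ty":10,"tz":0,"wx":0,"wy":0,"wz":0},{"grip":30,"tx":0,"ty":8,"tz":0,"wx":0,"wy":0,"wz":0},{"grip":30,"tx":0,"ty":2,"tz":0,"wx":0,"wy":0,"wz":0},{"grip":30,"tx":0,"ty":0,"tz":0,"wx":0,"wy":0,"wz":0}]'
python3 -m handwheel '[{"grip":30,"tx":-8,"ty":0,"tz":0,"wx":0,"wy":0,"wz":0},{"grip":30,"tx":-8,"ty":0,"tz":0,"wx":0,"wy":0,"wz":0},{"grip":30,"tx":-8,"ty":0,"tz":0,"wx":0,"wy":0,"wz":0},{"grip":30,"tx":-8,"ty":0,"tz":0,"wx":0,"wy":0,"wz":0},{"grip":30,"tx":-8,"ty":0,"tz":0,"wx":0,"wy":0,"wz":0},{"grip":30,"tx":0,"ty":0,"tz":0,"wx":0,"wy":0,"wz":0}]'
python3 look.py 4
```

```text
time_s: 5.1
eef_pos: [551.6, -60.3, 63.2]
ee_rot: [-0.55, 0.551, -0.444, 0.443]
force: [0.1, 0.0, -3.2]
grip_width: 0.46
time_s: 5.6
eef_pos: [543.3, -19.6, 64.4]
ee_rot: [0.551, -0.551, 0.443, -0.443]
force: [-0.3, 0.3, -3.4]
grip_width: 0.463
t 5.6 p [543.3 -19.6  64.4] yaw 0.217 ydir [-0.  0. -1.] F [-0.3  0.3 -3.4] g 39.6 j [-0.25  0.54  1.63  0.    0.97 -0.47]
side [321.4 238.1]
top [328.9 247.2]
```

View pics/side4.png

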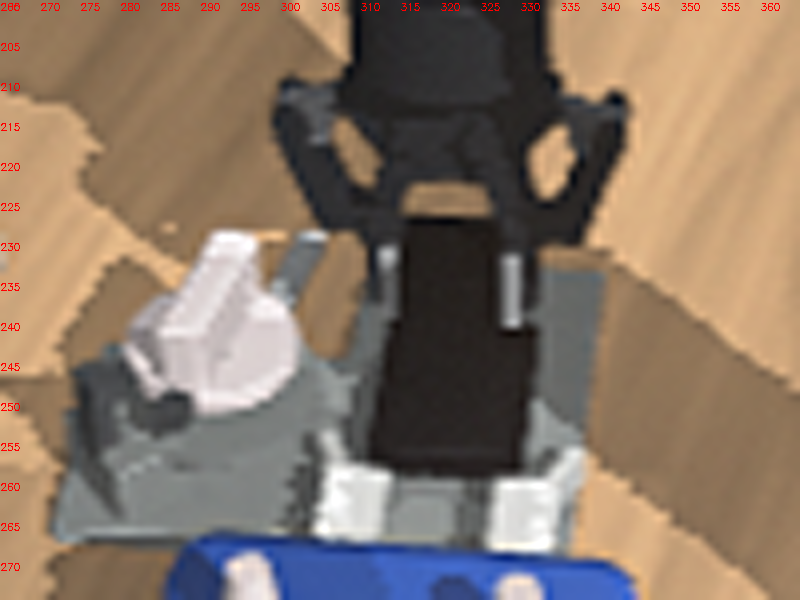

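View pics/top4.png

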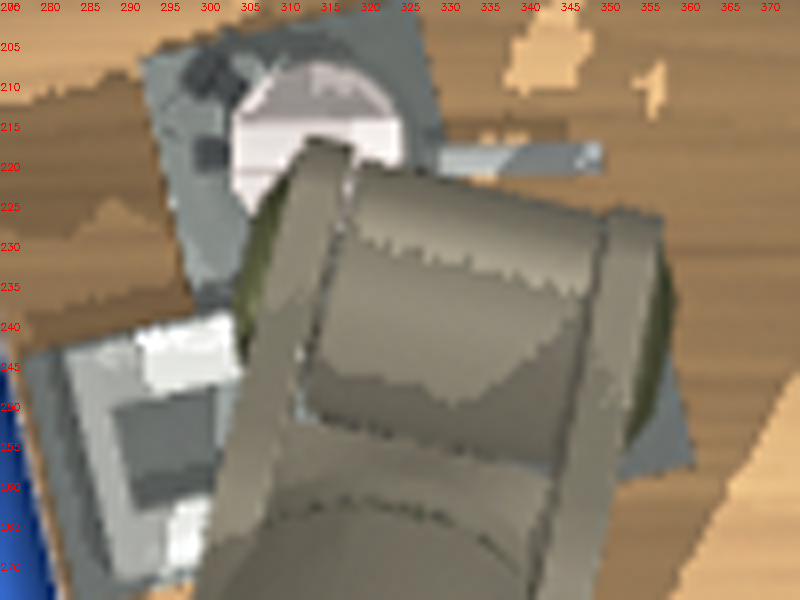

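```bash
python3 - <<'E'
from h import *
from go import *
s=pickle.load(open("side4.pkl","rb"))
q=lambda x,y,z:ray(s,265+x/8-.44,200+y/8-.44,z)[:2]
a,o=1.7846,np.array([518.7,93.7])
R=np.array([[np.cos(a),-np.sin(a)],[np.sin(a),np.cos(a)]]);f=lambda p:((p-o)@R).round(1)
print("foot bot",f(q(370,461,13.5)),f(q(523,474,13.5)),"TCP",f(tool()[0][:2]))
print("lips in",f(q(388,470,34.5)),f(q(493,478,34.5)),"out",f(q(316,464,34.5)),f(q(560,482,34.5)))
print("flare ends", f(q(325,432,26)),f(q(580,448,26)))
st()
E
```

```text
foot bot [-80.6 -30.5] [-78.9  30.3] TCP [-1.174e+02 -1.000e-01]
lips in [-54.4 -19.7] [-53.8  21. ] out [-55.1 -47.7] [-54.   46.8]
flare ends [-82.4 -48.2] [-82.6  52.3]
t 5.7 p [543.7 -21.   64.5] yaw 0.216 ydir [ 0. -0. -1.] F [ 0.6  0.4 -3. ] g 39.5 j [-0.25  0.54  1.63 -0.    0.97 -0.47]
```

The foot is centred to about 1 mm in the side view: bottom edge ±30.4 mm, lips −20/+21 mm. I'll lower it by 3 mm and slide in.

```bash
python3 -m handwheel '[{"grip":30,"tx":0,"ty":3,"tz":0,"wx":0,"wy":0,"wz":0},{"grip":30,"tx":0,"ty":0,"tz":0,"wx":0,"wy":0,"wz":0},{"grip":30,"tx":-6,"ty":0,"tz":0,"wx":0,"wy":0,"wz":0},{"grip":30,"tx":-6,"ty":0,"tz":0,"wx":0,"wy":0,"wz":0},{"grip":30,"tx":-6,"ty":0,"tz":0,"wx":0,"wy":0,"wz":0},{"grip":30,"tx":0,"ty":0,"tz":0,"wx":0,"wy":0,"wz":0}]'; python3 -c "
from go import *;st()"
```

```text
time_s: 6.2
eef_pos: [539.5, -2.5, 61.3]
ee_rot: [0.551, -0.551, 0.443, -0.443]
force: [-0.6, 0.3, -2.8]
grip_width: 0.464
t 6.2 p [539.5  -2.5  61.3] yaw 0.216 ydir [-0.  0. -1.] F [-0.6  0.3 -2.8] g 39.6 j [-0.22  0.54  1.65  0.    0.96 -0.44]
```

```bash
python3 -m handwheel '[{"grip":30,"tx":-5,"ty":0,"tz":0,"wx":0,"wy":0,"wz":0},{"grip":30,"tx":-5,"ty":0,"tz":0,"wx":0,"wy":0,"wz":0},{"grip":30,"tx":-5,"ty":0,"tz":0,"wx":0,"wy":0,"wz":0},{"grip":30,"tx":0,"ty":0,"tz":0,"wx":0,"wy":0,"wz":0}]'; python3 -c "
from go import *;st()"
```

```text
time_s: 6.53
eef_pos: [536.4, 11.8, 61.3]
ee_rot: [-0.551, 0.551, -0.443, 0.443]
force: [-0.6, 0.1, -3.6]
grip_width: 0.464
t 6.53 p [536.4  11.8  61.3] yaw 0.216 ydir [-0.  0. -1.] F [-0.6  0.1 -3.6] g 39.6 j [-0.2   0.53  1.66  0.    0.95 -0.41]
```

```bash
python3 -m handwheel '[{"grip":30,"tx":-5,"ty":0,"tz":0,"wx":0,"wy":0,"wz":0},{"grip":30,"tx":-5,"ty":0,"tz":0,"wx":0,"wy":0,"wz":0},{"grip":30,"tx":-5,"ty":0,"tz":0,"wx":0,"wy":0,"wz":0},{"grip":30,"tx":0,"ty":0,"tz":0,"wx":0,"wy":0,"wz":0}]'; python3 -c "
from go import *;st()"
python3 -m handwheel '[{"grip":30,"tx":-5,"ty":0,"tz":0,"wx":0,"wy":0,"wz":0},{"grip":30,"tx":-5,"ty":0,"tz":0,"wx":0,"wy":0,"wz":0},{"grip":30,"tx":-5,"ty":0,"tz":0,"wx":0,"wy":0,"wz":0},{"grip":30,"tx":0,"ty":0,"tz":0,"wx":0,"wy":0,"wz":0}]'; python3 look.py 5
```

```text
time_s: 6.87
eef_pos: [533.2, 26.4, 61.3]
ee_rot: [0.551, -0.551, 0.443, -0.443]
force: [0.1, -0.8, -2.5]
grip_width: 0.463
t 6.87 p [533.2  26.4  61.3] yaw 0.216 ydir [-0.  0. -1.] F [ 0.1 -0.8 -2.5] g 39.5 j [-0.17  0.53  1.67  0.    0.95 -0.39]
time_s: 7.2
eef_pos: [529.9, 41.1, 61.3]
ee_rot: [-0.551, 0.551, -0.443, 0.443]
force: [-0.6, 0.2, -3.4]
grip_width: 0.464
t 7.2 p [529.9  41.1  61.3] yaw 0.216 ydir [-0.  0. -1.] F [-0.6  0.2 -3.4] g 39.6 j [-0.14  0.52  1.67  0.    0.94 -0.36]
side [319.3 252.4]
top [308.5 252.3]
```

View pics/side5.png

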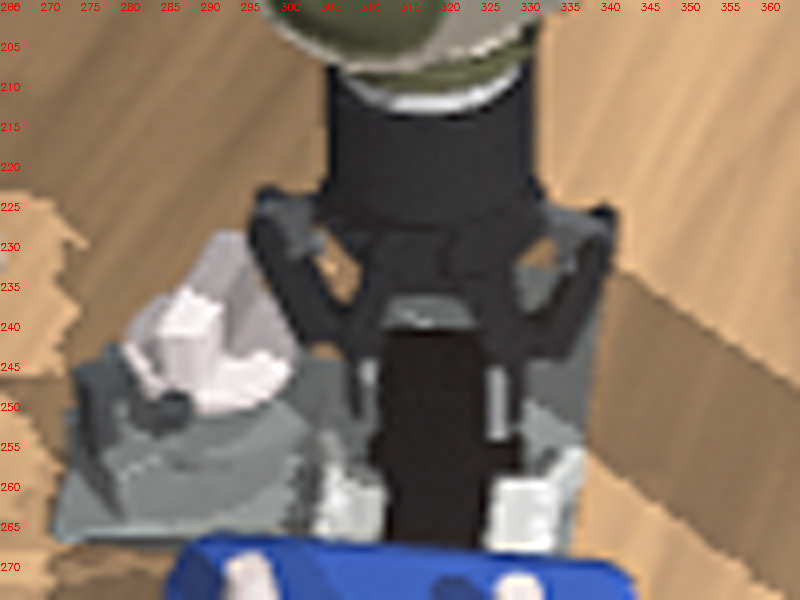

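The side view shows the foot under both lips with clearance on each side of the neck. I'll go on to the stop in small steps.

```bash
python3 -m handwheel '[{"grip":30,"tx":-4,"ty":0,"tz":0,"wx":0,"wy":0,"wz":0},{"grip":30,"tx":-4,"ty":0,"tz":0,"wx":0,"wy":0,"wz":0},{"grip":30,"tx":-4,"ty":0,"tz":0,"wx":0,"wy":0,"wz":0},{"grip":30,"tx":0,"ty":0,"tz":0,"wx":0,"wy":0,"wz":0}]'
python3 -m handwheel '[{"grip":30,"tx":-2,"ty":0,"tz":0,"wx":0,"wy":0,"wz":0},{"grip":30,"tx":-2,"ty":0,"tz":0,"wx":0,"wy":0,"wz":0},{"grip":30,"tx":0,"ty":0,"tz":0,"wx":0,"wy":0,"wz":0}]'
python3 -c "
from go import *;st()"
```

```text
time_s: 7.63
eef_pos: [527.4, 52.6, 61.3]
ee_rot: [-0.551, 0.551, -0.443, 0.443]
force: [0.4, -1.0, -3.4]
grip_width: 0.465
time_s: 7.88
eef_pos: [527.0, 55.5, 61.4]
ee_rot: [-0.551, 0.551, -0.443, 0.444]
force: [0.5, -4.2, -3.2]
grip_width: 0.462
t 7.88 p [527.   55.5  61.4] yaw 0.215 ydir [ 0.    -0.001 -1.   ] F [ 0.5 -4.2 -3.2] g 39.4 j [-0.12  0.52  1.68 -0.    0.94 -0.33]
```

```bash
python3 -m handwheel '[{"grip":30,"tx":-2,"ty":0,"tz":0,"wx":0,"wy":0,"wz":0},{"grip":30,"tx":0,"ty":0,"tz":0,"wx":0,"wy":0,"wz":0}]'
python3 -m handwheel '[{"grip":30,"tx":-2,"ty":0,"tz":0,"wx":0,"wy":0,"wz":0},{"grip":30,"tx":0,"ty":0,"tz":0,"wx":0,"wy":0,"wz":0}]'
python3 -m handwheel '[{"grip":30,"tx":-1.5,"ty":0,"tz":0,"wx":0,"wy":0,"wz":0},{"grip":30,"tx":0,"ty":0,"tz":0,"wx":0,"wy":0,"wz":0}]'
```

```text
time_s: 8.05
eef_pos: [526.9, 56.9, 61.7]
ee_rot: [-0.551, 0.551, -0.443, 0.444]
force: [0.9, -6.8, -2.3]
grip_width: 0.461
time_s: 8.22
eef_pos: [526.8, 58.3, 62.1]
ee_rot: [-0.55, 0.551, -0.442, 0.445]
force: [0.0, -9.8, 1.6]
grip_width: 0.462
time_s: 8.38
eef_pos: [526.7, 59.3, 62.5]
ee_rot: [-0.55, 0.551, -0.442, 0.445]
force: [-1.2, -12.5, 5.5]
grip_width: 0.462
```

```bash
python3 -m handwheel '[{"grip":30,"tx":3,"ty":0,"tz":0,"wx":0,"wy":0,"wz":0},{"grip":30,"tx":0,"ty":0,"tz":0,"wx":0,"wy":0,"wz":0}]'; python3 look.py 6
```

```text
time_s: 8.55
eef_pos: [526.9, 57.9, 62.1]
ee_rot: [0.551, -0.55, 0.443, -0.444]
force: [-0.6, -2.7, 5.6]
grip_width: 0.464
t 8.55 p [526.9  57.9  62.1] yaw 0.214 ydir [ 0.001  0.    -1.   ] F [-0.6 -2.7  5.6] g 39.6 j [-0.11  0.52  1.68  0.    0.94 -0.33]
side [318.5 256.1]
top [302.6 253.5]
```

View pics/side6.png

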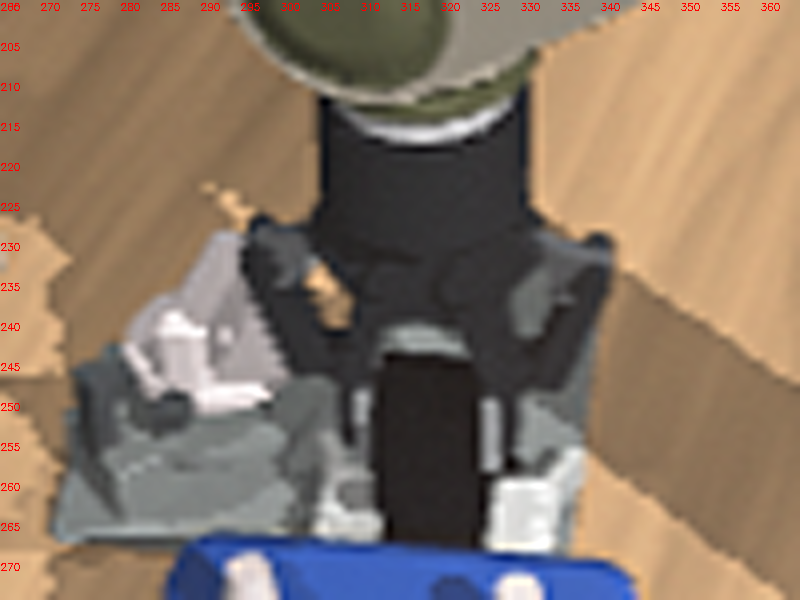

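View pics/top6.png

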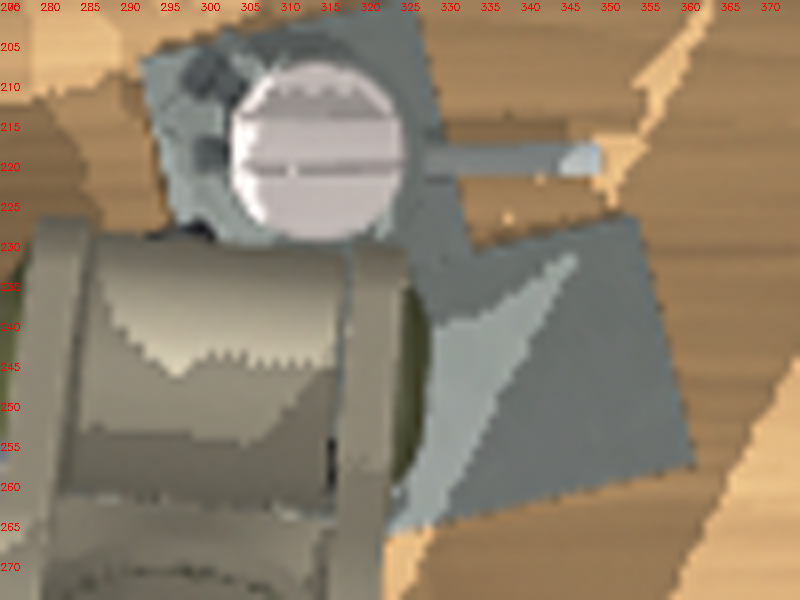

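The side view shows the head centred between the lips. Contact began at TCP y ≈ 54, which matches the computed home to within a few mm. I'll release, rise and check.

```bash
python3 -m handwheel '[{"grip":62,"tx":0,"ty":0,"tz":0,"wx":0,"wy":0,"wz":0},{"grip":62,"tx":0,"ty":0,"tz":0,"wx":0,"wy":0,"wz":0},{"grip":62,"tx":0,"ty":0,"tz":0,"wx":0,"wy":0,"wz":0},{"grip":62,"tx":0,"ty":-20,"tz":0,"wx":0,"wy":0,"wz":0},{"grip":62,"tx":0,"ty":-30,"tz":0,"wx":0,"wy":0,"wz":0},{"grip":62,"tx":0,"ty":-30,"tz":0,"wx":0,"wy":0,"wz":0},{"grip":62,"tx":0,"ty":-20,"tz":0,"wx":0,"wy":0,"wz":0},{"grip":62,"tx":0,"ty":0,"tz":0,"wx":0,"wy":0,"wz":0}]'; python3 look.py 7
```

```text
time_s: 9.32
eef_pos: [528.1, 58.3, 165.4]
ee_rot: [0.552, -0.549, 0.441, -0.446]
force: [0.5, 0.4, -0.3]
grip_width: 0.729
t 9.32 p [528.1  58.3 165.4] yaw 0.215 ydir [ 0.007 -0.001 -1.   ] F [ 0.5  0.4 -0.3] g 62.3 j [-0.11  0.38  1.58  0.    1.17 -0.33]
side [317.8 230.5]
top [302.1 251.3]
```

View pics/side7.png

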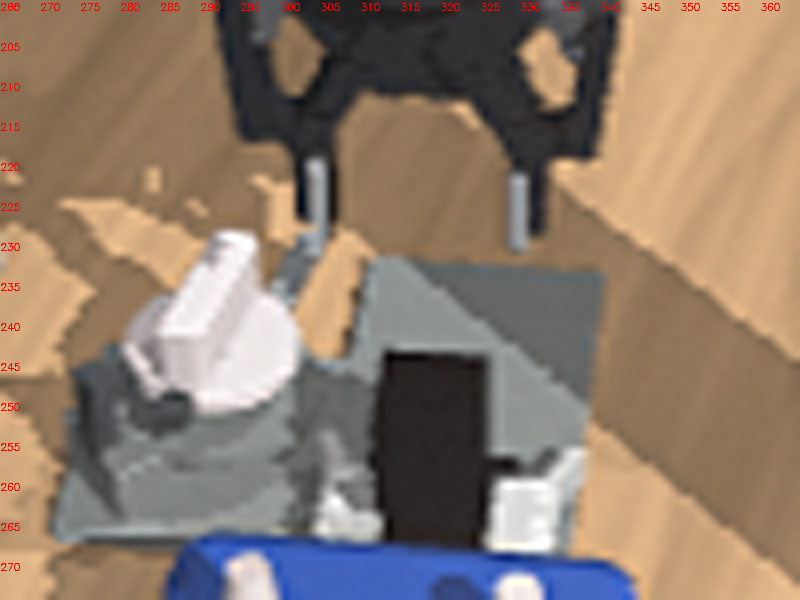

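View pics/top7.png

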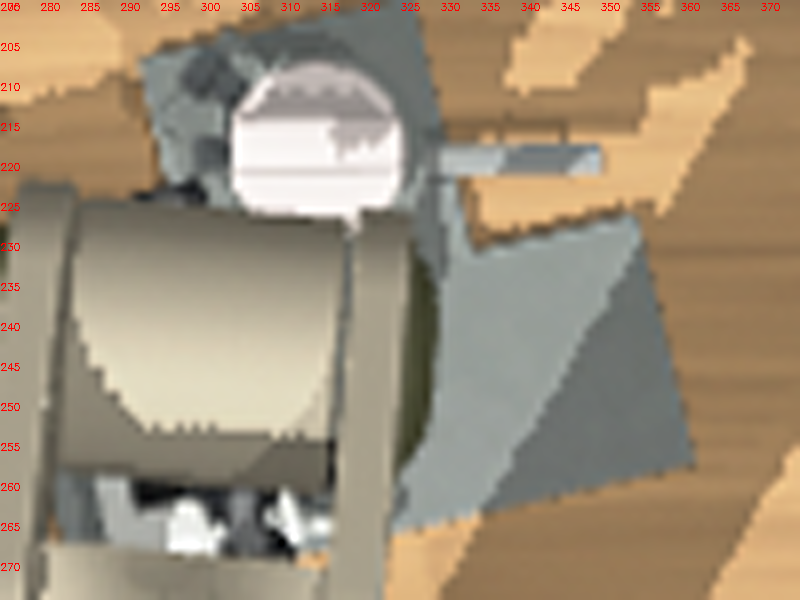

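```bash
python3 - <<'E'
from h import *
s=pickle.load(open("side7.pkl","rb"))
q=lambda x,y,z:ray(s,265+x/8-.44,200+y/8-.44,z)[:2]
a,o=1.7846,np.array([518.7,93.7])
R=np.array([[np.cos(a),-np.sin(a)],[np.sin(a),np.cos(a)]]);f=lambda p:((p-o)@R).round(1)
print("head back top",f(q(383,352,95)),f(q(490,356,95)))
print("foot rear",f(q(505,456,26)),"lip",f(q(497,476,34.5)), f(q(540,478,34.5)))
print("apron rear",f(q(367,258,10)),f(q(605,272,10)))
crop(s,300,235,50,40,16,"pics/z7.png")
E
```

```text
head back top [-54.8 -20.1] [-56.3  19.9]
foot rear [-75.3  23.5] lip [-55.   22.4] [-55.4  38.9]
apron rear [-207.7  -47.7] [-207.8   53. ]
```

View pics/z7.png

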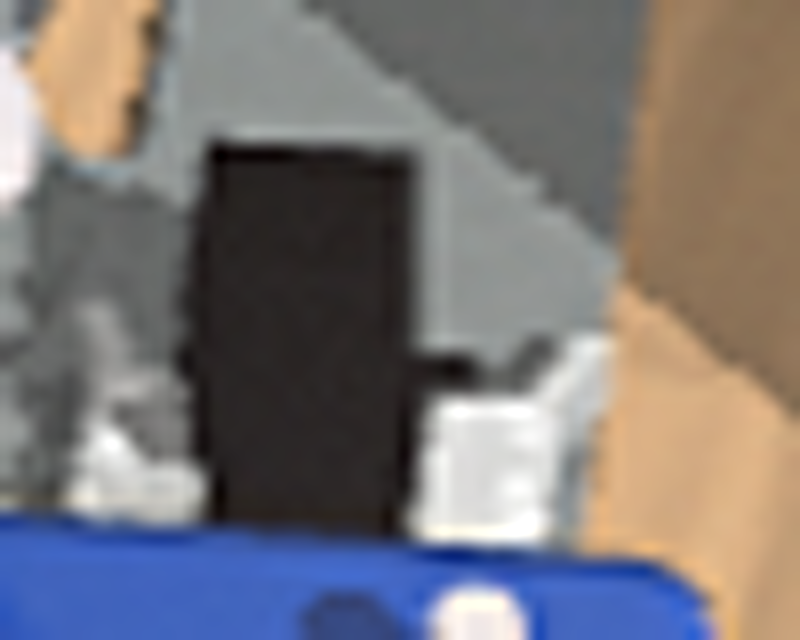

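```bash
python3 - <<'E'
from h import *
s=pickle.load(open("side7.pkl","rb"));t=pickle.load(open("top7.pkl","rb"))
crop(s,272,222,50,40,16,"pics/k1.png");crop(t,295,202,60,40,13,"pics/k2.png")
E
```

```text
(no output)
```

View pics/k1.png

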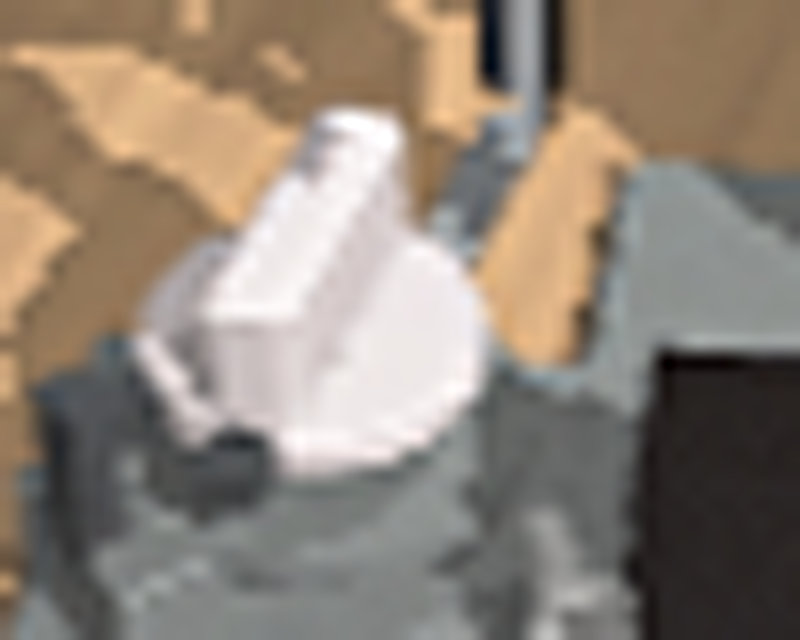

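View pics/k2.png

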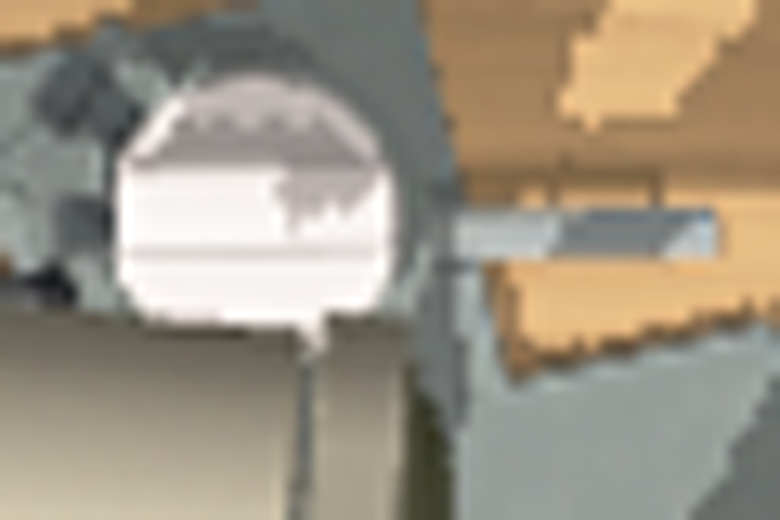

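```bash
python3 - <<'E'
from h import *
s=pickle.load(open("side7.pkl","rb"));t=pickle.load(open("top7.pkl","rb"))
q=lambda x,y,z:ray(s,272+x/16-.47,222+y/16-.47,z)[:2]
r=lambda x,y,z:ray(t,295+x/13-.46,202+y/13-.46,z)[:2]
S=[q(318,112,92),q(403,125,92),q(298,322,92),q(210,310,92)];T=[r(118,165,92),r(390,165,92),r(392,250,92),r(118,250,92)]
for n,Q in(("side",S),("top",T)):
    print(n,np.round(Q,1).tolist(),"c",np.mean(Q,axis=0).round(1))
    d=(Q[0]+Q[1]-Q[2]-Q[3]) if n=="side" else Q[1]+Q[2]-Q[0]-Q[3]
    print("bar yaw",np.arctan2(d[1],d[0]))
tip=r(718,233,29.5);print("tip",tip, "disc c", r(255,205,62)); 
c=np.array([630,22.]);d=tip-c;print(np.arctan2(d[1],d[0]),np.hypot(*d))
E
```

```text
side [[637.0, -5.5], [619.7, -6.8], [618.1, 53.4], [635.3, 55.2]] c [627.5  24.1]
bar yaw -1.543256536906404
top [[641.3, 52.1], [639.9, -9.9], [620.3, -9.8], [621.8, 52.6]] c [630.8  21.2]
bar yaw -1.594187422088249
tip [630.21291003 -88.47788099] disc c [635.24498758  20.85848811]
-1.568869155842066 110.47808614490293
```

```bash
python3 -m handwheel '[{"grip":50,"tx":0,"ty":0,"tz":0,"wx":0,"wy":0.11,"wz":0},{"grip":50,"tx":0,"ty":0,"tz":0,"wx":0,"wy":0.105,"wz":0},{"grip":50,"tx":8,"ty":0,"tz":22,"wx":0,"wy":0,"wz":0},{"grip":50,"tx":9,"ty":0,"tz":26,"wx":0,"wy":0,"wz":0},{"grip":50,"tx":9,"ty":0,"tz":26,"wx":0,"wy":0,"wz":0},{"grip":50,"tx":9,"ty":0,"tz":26,"wx":0,"wy":0,"wz":0},{"grip":50,"tx":0,"ty":20,"tz":0,"wx":0,"wy":0,"wz":0},{"grip":50,"tx":0,"ty":15,"tz":0,"wx":0,"wy":0,"wz":0},{"grip":50,"tx":0,"ty":0,"tz":0,"wx":0,"wy":0,"wz":0}]'; python3 look.py 8; python3 -c "
from go import *;print(delta([628.5,23,66],0))"
```

```text
time_s: 10.17
eef_pos: [624.3, 23.4, 121.1]
ee_rot: [0.498, -0.502, 0.503, -0.498]
force: [0.1, 0.4, -0.6]
grip_width: 0.587
t 10.17 p [624.3  23.4 121.1] yaw -0.0 ydir [-0.009  0.001 -1.   ] F [ 0.1  0.4 -0.6] g 50.1 j [-0.15  0.63  1.31  0.    1.21 -0.15]
side [291.  227.2]
top [313.5 217.8]
shift [ 0.5 59.2  2.9] wy 0.000
```

View pics/side8.png

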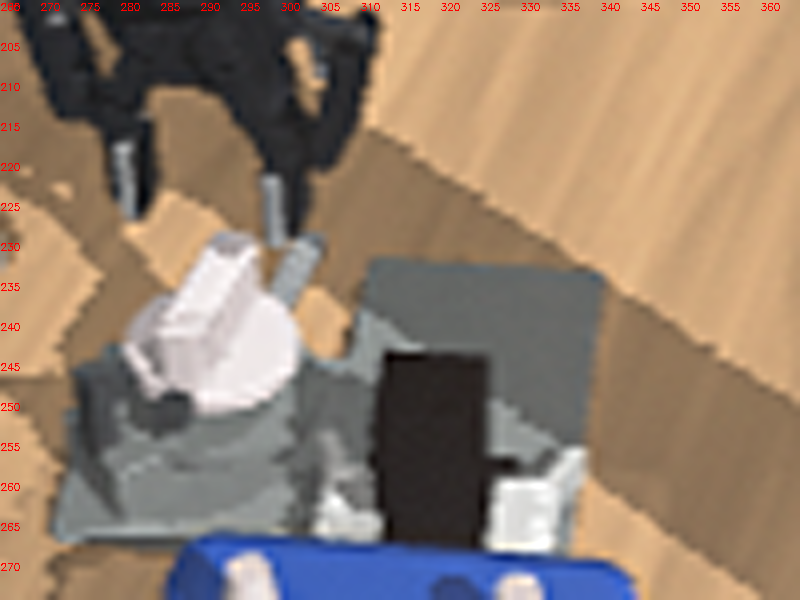

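The side view shows the fingers straddling the grip bar, with tip midpoint at about (290,228). I'll descend and pinch.

```bash
python3 -m handwheel '[{"grip":50,"tx":0,"ty":20,"tz":3,"wx":0,"wy":0,"wz":0},{"grip":50,"tx":0,"ty":20,"tz":0,"wx":0,"wy":0,"wz":0},{"grip":50,"tx":0,"ty":13,"tz":0,"wx":0,"wy":0,"wz":0},{"grip":50,"tx":0,"ty":0,"tz":0,"wx":0,"wy":0,"wz":0},{"grip":50,"tx":0,"ty":0,"tz":0,"wx":0,"wy":0,"wz":0}]' 25; python3 -c "
from go import *;st();print(delta([628.5,23,65],0))"
```

```text
time_s: 10.68
eef_pos: [629.5, 23.3, 74.0]
ee_rot: [0.5, -0.5, 0.5, -0.5]
force: [0.6, 0.1, -0.2]
grip_width: 0.584
t 10.68 p [629.5  23.3  74. ] yaw 0.0 ydir [ 0. -0. -1.] F [ 0.6  0.1 -0.2] g 49.9 j [-0.15  0.69  1.34  0.    1.11 -0.15]
shift [ 0.3  9.  -1. ] wy 0.000
```

```bash
python3 -m handwheel '[{"grip":50,"tx":0,"ty":8,"tz":0,"wx":0,"wy":0,"wz":0},{"grip":50,"tx":0,"ty":0,"tz":0,"wx":0,"wy":0,"wz":0},{"grip":10,"tx":0,"ty":0,"tz":0,"wx":0,"wy":0,"wz":0},{"grip":10,"tx":0,"ty":0,"tz":0,"wx":0,"wy":0,"wz":0},{"grip":10,"tx":0,"ty":0,"tz":0,"wx":0,"wy":0,"wz":0},{"grip":10,"tx":0,"ty":0,"tz":0,"wx":0,"wy":0,"wz":0},{"grip":10,"tx":0,"ty":0,"tz":0,"wx":0,"wy":0,"wz":0},{"grip":10,"tx":0,"ty":0,"tz":0,"wx":0,"wy":0,"wz":0}]' 25; python3 look.py 9
```

```text
time_s: 11.35
eef_pos: [629.7, 23.2, 65.8]
ee_rot: [-0.5, 0.5, -0.5, 0.5]
force: [0.9, -0.3, 4.1]
grip_width: 0.204
t 11.35 p [629.7  23.2  65.8] yaw -0.0 ydir [ 0.001 -0.    -1.   ] F [ 0.9 -0.3  4.1] g 17.5 j [-0.15  0.7   1.34  0.    1.1  -0.15]
side [290.7 241.1]
top [313.4 219. ]
```

View pics/side9.png

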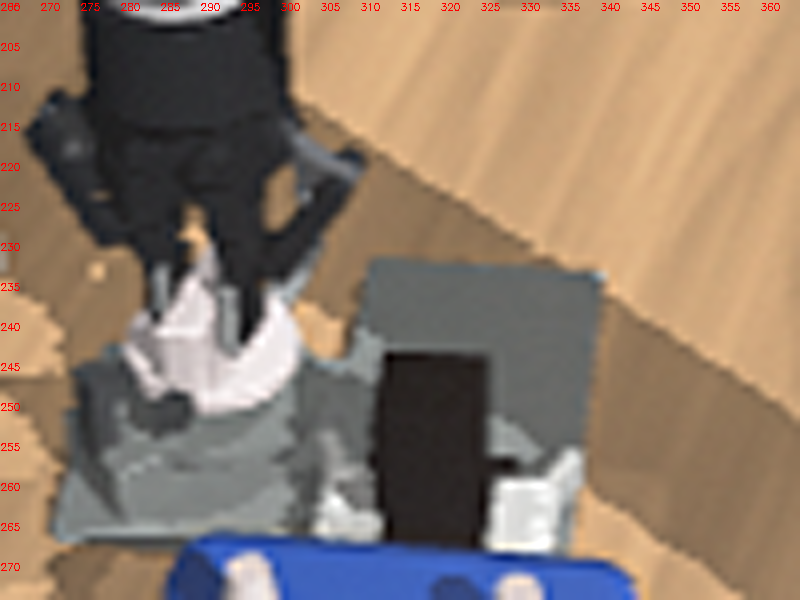

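Bar pinched (opening 17.5 mm). I'll raise the grip force and press it in.

```bash
python3 -m handwheel '[{"grip":8,"tx":0,"ty":0,"tz":0,"wx":0,"wy":0,"wz":0},{"grip":8,"tx":0,"ty":3,"tz":0,"wx":0,"wy":0,"wz":0},{"grip":8,"tx":0,"ty":3,"tz":0,"wx":0,"wy":0,"wz":0},{"grip":8,"tx":0,"ty":1.5,"tz":0,"wx":0,"wy":0,"wz":0},{"grip":8,"tx":0,"ty":0,"tz":0,"wx":0,"wy":0,"wz":0},{"grip":8,"tx":0,"ty":0,"tz":0,"wx":0,"wy":0,"wz":0}]' 80; python3 -c "
from go import *;st()"
```

```text
time_s: 11.95
eef_pos: [629.8, 23.2, 58.5]
ee_rot: [-0.5, 0.5, -0.5, 0.5]
force: [1.1, 0.8, 8.9]
grip_width: 0.198
t 11.95 p [629.8  23.2  58.5] yaw -0.0 ydir [ 0.001 -0.    -1.   ] F [1.1 0.8 8.9] g 16.9 j [-0.15  0.71  1.35  0.    1.08 -0.15]
```

```bash
python3 -m handwheel '[{"grip":8,"tx":0,"ty":1.5,"tz":0,"wx":0,"wy":0,"wz":0},{"grip":8,"tx":0,"ty":0,"tz":0,"wx":0,"wy":0,"wz":0}]'
python3 -m handwheel '[{"grip":8,"tx":0,"ty":1.5,"tz":0,"wx":0,"wy":0,"wz":0},{"grip":8,"tx":0,"ty":0,"tz":0,"wx":0,"wy":0,"wz":0},{"grip":8,"tx":0,"ty":0,"tz":0,"wx":0,"wy":0,"wz":0}]'; python3 look.py 10
```

```text
time_s: 12.12
eef_pos: [629.9, 23.2, 57.9]
ee_rot: [-0.5, 0.5, -0.499, 0.501]
force: [-1.9, 0.6, 15.8]
grip_width: 0.193
time_s: 12.37
eef_pos: [630.1, 23.2, 57.9]
ee_rot: [-0.501, 0.5, -0.499, 0.501]
force: [-6.8, 0.7, 25.4]
grip_width: 0.19
t 12.37 p [630.1  23.2  57.9] yaw 0.0 ydir [ 0.003 -0.001 -1.   ] F [-6.8  0.7 25.4] g 16.2 j [-0.15  0.71  1.35 -0.    1.08 -0.15]
side [290.8 243. ]
top [313.4 219.2]
```

View pics/side10.png

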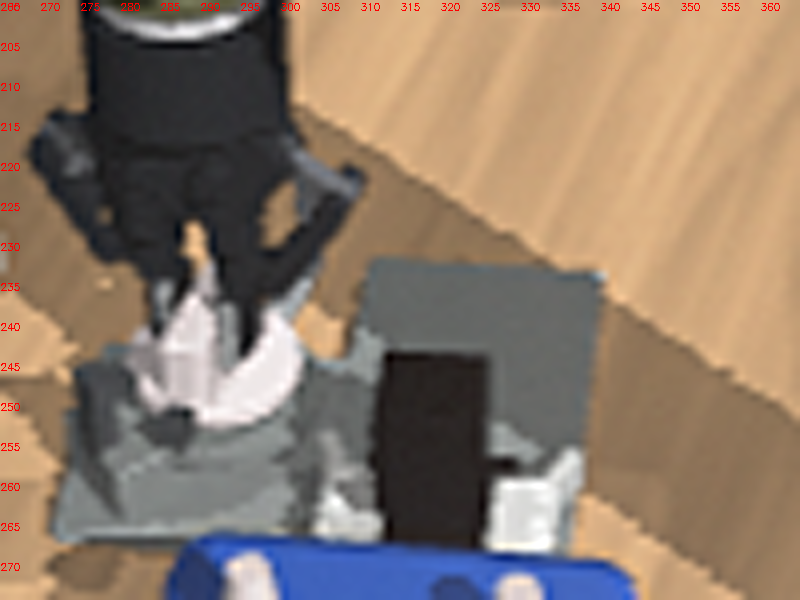

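The knob is bottomed: the disc has visibly sunk in the side view, it travelled 7.9 mm and the force rose to 25 N. I'll ease off slightly and turn clockwise.

```bash
python3 -m handwheel '[{"grip":8,"tx":0,"ty":-0.7,"tz":0,"wx":0,"wy":0.04,"wz":0},{"grip":8,"tx":0,"ty":0,"tz":0,"wx":0,"wy":0.05,"wz":0},{"grip":8,"tx":0,"ty":0,"tz":0,"wx":0,"wy":0.05,"wz":0},{"grip":8,"tx":0,"ty":0,"tz":0,"wx":0,"wy":0.05,"wz":0},{"grip":8,"tx":0,"ty":0,"tz":0,"wx":0,"wy":0,"wz":0}]'; python3 look.py 11
```

```text
time_s: 12.88
eef_pos: [630.4, 23.2, 57.9]
ee_rot: [-0.45, 0.449, -0.545, 0.547]
force: [-1.5, 0.8, 20.0]
grip_width: 0.195
t 12.88 p [630.4  23.2  57.9] yaw -0.192 ydir [ 0.004 -0.001 -1.   ] F [-1.5  0.8 20. ] g 16.6 j [-0.15  0.71  1.35  0.    1.08  0.04]
side [290.7 242.9]
top [313.4 219.1]
```

View pics/side11.png

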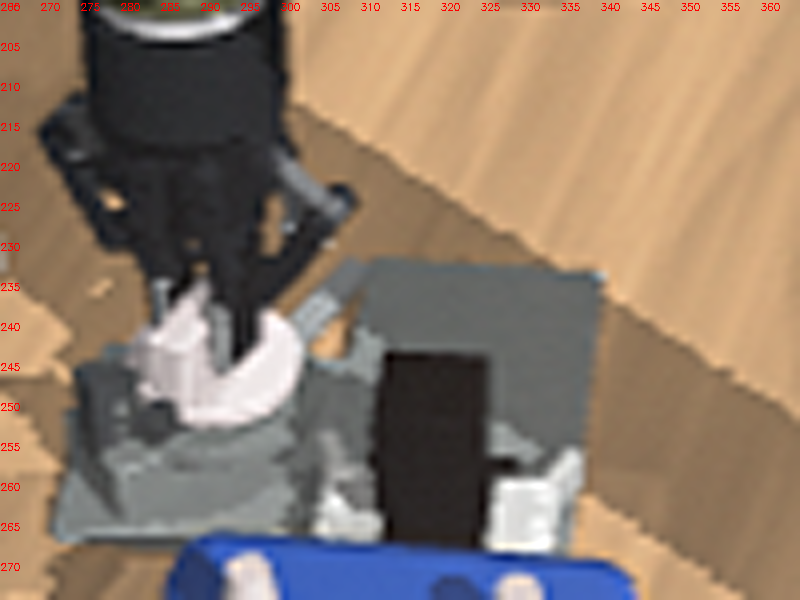

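View pics/top11.png

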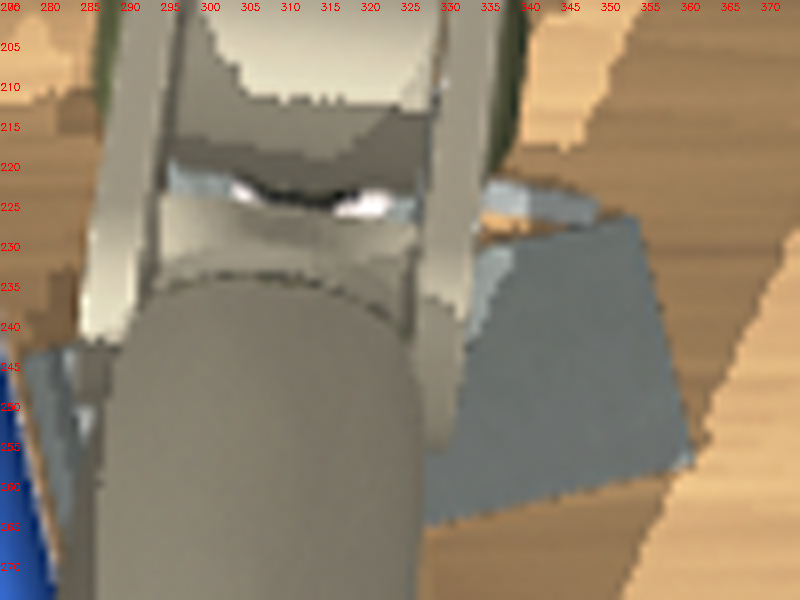

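The bar follows the turn, with its tip now at about (349,226) in the top view, and the pressing force holds at 20 N. I'll keep turning.

```bash
python3 -m handwheel '[{"grip":8,"tx":0,"ty":0,"tz":0,"wx":0,"wy":0.05,"wz":0},{"grip":8,"tx":0,"ty":0,"tz":0,"wx":0,"wy":0.05,"wz":0},{"grip":8,"tx":0,"ty":0,"tz":0,"wx":0,"wy":0.05,"wz":0},{"grip":8,"tx":0,"ty":0,"tz":0,"wx":0,"wy":0.05,"wz":0},{"grip":8,"tx":0,"ty":0,"tz":0,"wx":0,"wy":0.05,"wz":0},{"grip":8,"tx":0,"ty":0,"tz":0,"wx":0,"wy":0.05,"wz":0}]'; python3 -c "
from go import *;st();print(sense()['wrist_torque'])"
```

```text
time_s: 13.48
eef_pos: [631.0, 22.9, 58.0]
ee_rot: [-0.365, 0.362, -0.605, 0.608]
force: [2.7, 0.8, 16.0]
grip_width: 0.192
t 13.48 p [631.   22.9  58. ] yaw -0.492 ydir [ 0.005 -0.001 -1.   ] F [ 2.7  0.8 16. ] g 16.4 j [-0.15  0.71  1.35 -0.    1.08  0.34]
[-0.02520654 -0.18982553  0.05080649]
```

```bash
python3 -m handwheel '[{"grip":8,"tx":0,"ty":0,"tz":0,"wx":0,"wy":0.05,"wz":0},{"grip":8,"tx":0,"ty":0,"tz":0,"wx":0,"wy":0.05,"wz":0},{"grip":8,"tx":0,"ty":0,"tz":0,"wx":0,"wy":0.05,"wz":0},{"grip":8,"tx":0,"ty":0,"tz":0,"wx":0,"wy":0.05,"wz":0},{"grip":8,"tx":0,"ty":0,"tz":0,"wx":0,"wy":0.05,"wz":0},{"grip":8,"tx":0,"ty":0,"tz":0,"wx":0,"wy":0.05,"wz":0},{"grip":8,"tx":0,"ty":0,"tz":0,"wx":0,"wy":0.05,"wz":0},{"grip":8,"tx":0,"ty":0,"tz":0,"wx":0,"wy":0.05,"wz":0}]'; python3 -c "
from go import *;print(sense()['wrist_torque'])"; python3 look.py 12
```

```text
time_s: 14.15
eef_pos: [631.8, 22.4, 58.0]
ee_rot: [-0.238, 0.233, -0.665, 0.668]
force: [5.0, -2.5, 13.5]
grip_width: 0.196
[-0.55564308 -0.87742554  0.12055884]
t 14.15 p [631.8  22.4  58. ] yaw -0.892 ydir [ 0.007 -0.002 -1.   ] F [ 5.  -2.5 13.5] g 16.7 j [-0.15  0.71  1.35 -0.    1.08  0.74]
side [290.4 242.7]
top [313.7 218.6]
```

View pics/side12.png

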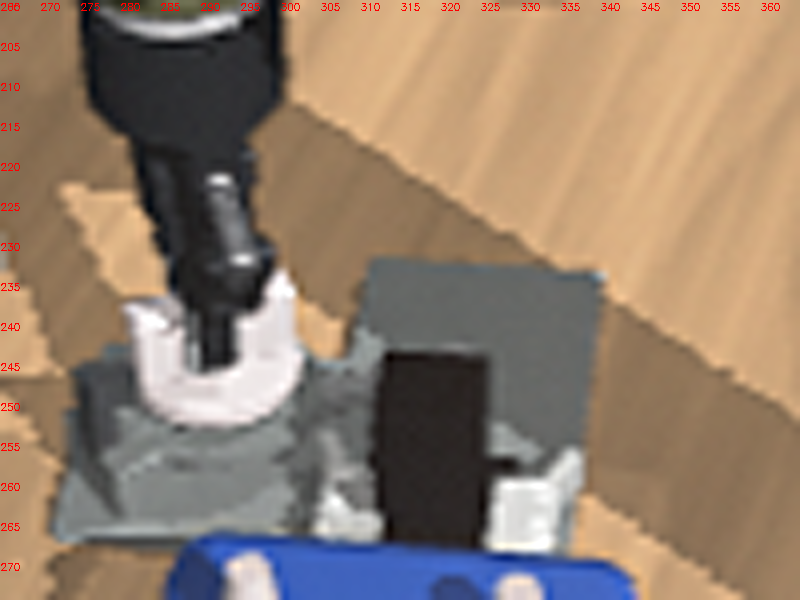

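The grip bar has turned with the fingers to yaw −0.89 and the disc is still sunk. I'll continue to the end of the turn.

```bash
python3 -m handwheel '[{"grip":8,"tx":0,"ty":0.3,"tz":0,"wx":0,"wy":0.05,"wz":0},{"grip":8,"tx":0,"ty":0,"tz":0,"wx":0,"wy":0.05,"wz":0},{"grip":8,"tx":0,"ty":0,"tz":0,"wx":0,"wy":0.05,"wz":0},{"grip":8,"tx":0,"ty":0,"tz":0,"wx":0,"wy":0.05,"wz":0},{"grip":8,"tx":0,"ty":0,"tz":0,"wx":0,"wy":0.05,"wz":0},{"grip":8,"tx":0,"ty":0,"tz":0,"wx":0,"wy":0.05,"wz":0},{"grip":8,"tx":0,"ty":0,"tz":0,"wx":0,"wy":0.05,"wz":0}]'; python3 -c "
from go import *;st();print(sense()['wrist_torque'])"
python3 -m handwheel '[{"grip":8,"tx":0,"ty":0,"tz":0,"wx":0,"wy":0.04,"wz":0},{"grip":8,"tx":0,"ty":0,"tz":0,"wx":0,"wy":0.04,"wz":0},{"grip":8,"tx":0,"ty":0,"tz":0,"wx":0,"wy":0,"wz":0}]'; python3 -c "
from go import *;print(sense()['wrist_torque'])"; python3 look.py 13
```

```text
time_s: 14.83
eef_pos: [632.2, 21.6, 58.0]
ee_rot: [-0.118, 0.113, -0.696, 0.699]
force: [6.5, -6.5, 15.1]
grip_width: 0.191
t 14.83 p [632.2  21.6  58. ] yaw -1.242 ydir [ 0.009 -0.003 -1.   ] F [ 6.5 -6.5 15.1] g 16.3 j [-0.15  0.71  1.35 -0.    1.07  1.09]
[-1.15867024 -1.05878728  0.05079041]
time_s: 15.08
eef_pos: [632.3, 21.4, 58.0]
ee_rot: [-0.091, 0.085, -0.7, 0.703]
force: [6.9, -6.0, 14.9]
grip_width: 0.194
[-1.22187575 -1.09986924 -0.05025867]
t 15.08 p [632.3  21.4  58. ] yaw -1.322 ydir [ 0.009 -0.003 -1.   ] F [ 6.9 -6.  14.9] g 16.5 j [-0.15  0.71  1.35 -0.    1.07  1.17]
side [290.3 242.4]
top [314.  218.5]
```

View pics/side13.png

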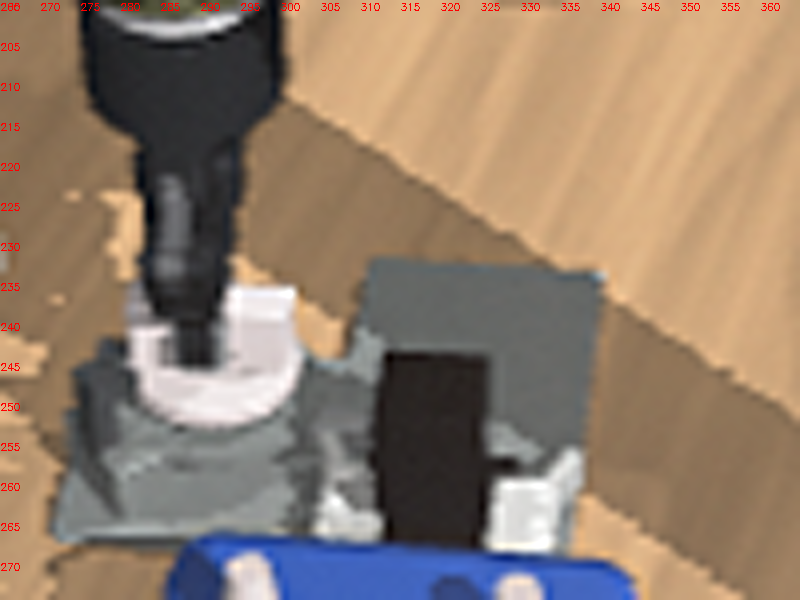

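```bash
for i in 1 2; do :; done; python3 -m handwheel '[{"grip":8,"tx":0,"ty":0,"tz":0,"wx":0,"wy":0.04,"wz":0},{"grip":8,"tx":0,"ty":0,"tz":0,"wx":0,"wy":0,"wz":0}]'; python3 -c "
from go import *;st();print(sense()['wrist_torque'])"
python3 -m handwheel '[{"grip":8,"tx":0,"ty":0,"tz":0,"wx":0,"wy":0.04,"wz":0},{"grip":8,"tx":0,"ty":0,"tz":0,"wx":0,"wy":0,"wz":0}]'; python3 -c "
from go import *;st();print(sense()['wrist_torque'])"
```

```text
time_s: 15.35
eef_pos: [632.3, 21.4, 58.0]
ee_rot: [-0.077, 0.071, -0.702, 0.705]
force: [6.8, -6.7, 14.0]
grip_width: 0.196
t 15.35 p [632.3  21.4  58. ] yaw -1.362 ydir [ 0.009 -0.004 -1.   ] F [ 6.8 -6.7 14. ] g 16.7 j [-0.15  0.71  1.35 -0.    1.07  1.21]
[-1.31505368 -1.09634388 -0.0700512 ]
time_s: 15.52
eef_pos: [632.3, 21.3, 58.0]
ee_rot: [-0.063, 0.057, -0.703, 0.706]
force: [6.7, -6.2, 14.0]
grip_width: 0.191
t 15.52 p [632.3  21.3  58. ] yaw -1.4 ydir [ 0.009 -0.004 -1.   ] F [ 6.7 -6.2 14. ] g 16.4 j [-0.15  0.71  1.35 -0.    1.07  1.25]
[-1.32310378 -1.18231004  1.00581723]
```

The torque about z jumped to 1 N·m at yaw ≈ −1.38, so this is the end of the turn. I'll let the knob rise, open and retreat.

```bash
python3 -m handwheel '[{"grip":8,"tx":0,"ty":-3,"tz":0,"wx":0,"wy":-0.02,"wz":0},{"grip":8,"tx":0,"ty":-3,"tz":0,"wx":0,"wy":0,"wz":0},{"grip":8,"tx":0,"ty":-3,"tz":0,"wx":0,"wy":0,"wz":0},{"grip":8,"tx":0,"ty":0,"tz":0,"wx":0,"wy":0,"wz":0},{"grip":8,"tx":0,"ty":0,"tz":0,"wx":0,"wy":0,"wz":0}]'; python3 -c "
from go import *;st()"
python3 -m handwheel '[{"grip":40,"tx":0,"ty":0,"tz":0,"wx":0,"wy":0,"wz":0},{"grip":40,"tx":0,"ty":0,"tz":0,"wx":0,"wy":0,"wz":0},{"grip":40,"tx":0,"ty":0,"tz":0,"wx":0,"wy":0,"wz":0},{"grip":40,"tx":0,"ty":-15,"tz":0,"wx":0,"wy":0,"wz":0},{"grip":40,"tx":0,"ty":-30,"tz":0,"wx":0,"wy":0,"wz":0},{"grip":40,"tx":0,"ty":-35,"tz":0,"wx":0,"wy":0,"wz":0},{"grip":40,"tx":0,"ty":-35,"tz":0,"wx":0,"wy":0,"wz":0},{"grip":40,"tx":0,"ty":-20,"tz":0,"wx":0,"wy":0,"wz":0},{"grip":40,"tx":0,"ty":0,"tz":0,"wx":0,"wy":0,"wz":0}]'; python3 look.py 14
```

```text
time_s: 15.93
eef_pos: [632.0, 21.3, 65.5]
ee_rot: [-0.07, 0.065, -0.702, 0.705]
force: [10.2, -7.2, 3.1]
grip_width: 0.196
t 15.93 p [632.   21.3  65.5] yaw -1.379 ydir [ 0.008 -0.004 -1.   ] F [10.2 -7.2  3.1] g 16.7 j [-0.15  0.7   1.34 -0.    1.09  1.23]
time_s: 16.68
eef_pos: [630.5, 23.3, 203.9]
ee_rot: [-0.07, 0.065, -0.703, 0.704]
force: [0.2, -0.5, -0.2]
grip_width: 0.466
t 16.68 p [630.5  23.3 203.9] yaw -1.38 ydir [ 0.007 -0.001 -1.   ] F [ 0.2 -0.5 -0.2] g 39.8 j [-0.15  0.57  1.19  0.    1.38  1.23]
side [288.  206.3]
top [313.6 213.3]
```

View pics/side14.png

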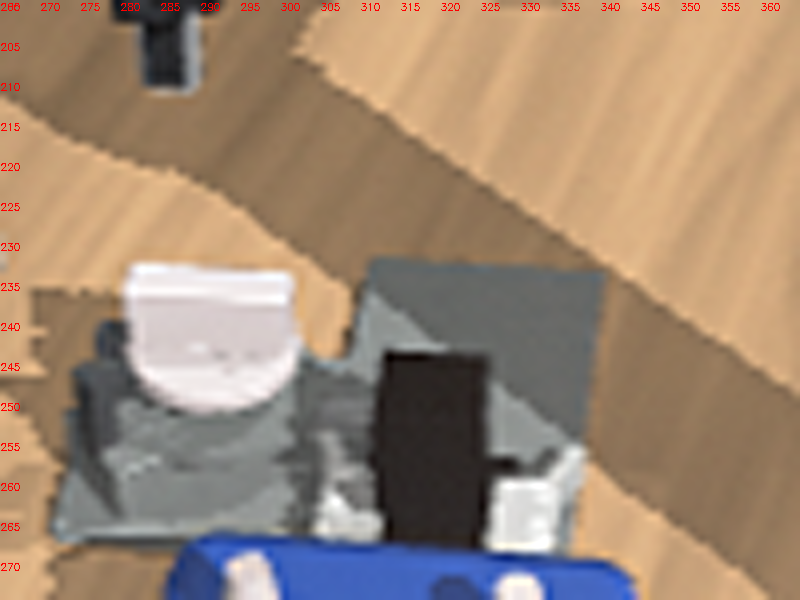

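View pics/top14.png

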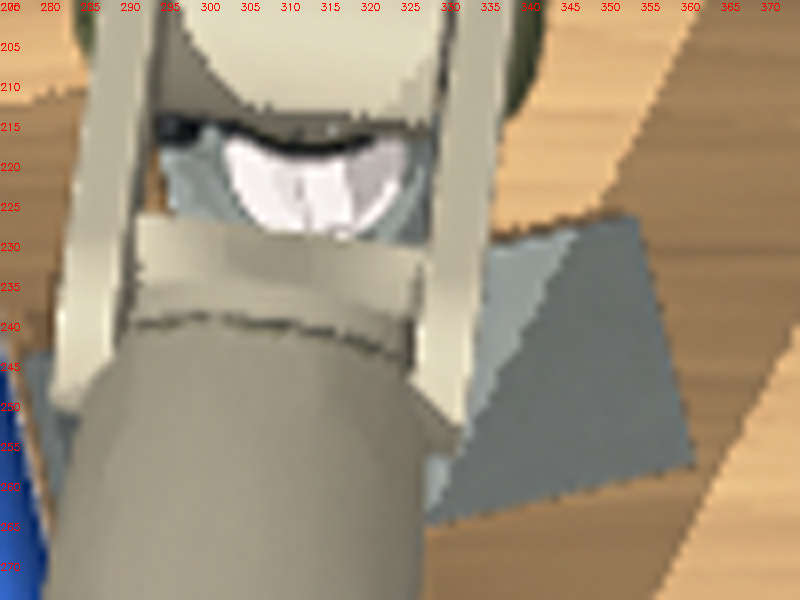

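The side view shows the knob out again, with the disc's lower rim back at v ≈ 251 and the grip bar crosswise. I'll move the arm aside for a clear top view of the latch bar.

```bash
python3 -m handwheel '[{"grip":40,"tx":0,"ty":0,"tz":20,"wx":0,"wy":0,"wz":0},{"grip":40,"tx":10,"ty":0,"tz":30,"wx":0,"wy":0,"wz":0},{"grip":40,"tx":10,"ty":0,"tz":30,"wx":0,"wy":0,"wz":0},{"grip":40,"tx":10,"ty":0,"tz":30,"wx":0,"wy":0,"wz":0},{"grip":40,"tx":10,"ty":0,"tz":30,"wx":0,"wy":0,"wz":0},{"grip":40,"tx":10,"ty":0,"tz":30,"wx":0,"wy":0,"wz":0},{"grip":40,"tx":10,"ty":0,"tz":30,"wx":0,"wy":0,"wz":0},{"grip":40,"tx":10,"ty":0,"tz":30,"wx":0,"wy":0,"wz":0},{"grip":40,"tx":0,"ty":0,"tz":20,"wx":0,"wy":0,"wz":0},{"grip":40,"tx":0,"ty":0,"tz":0,"wx":0,"wy":0,"wz":0}]'; python3 look.py 15
```

```text
time_s: 17.62
eef_pos: [606.8, -238.9, 196.4]
ee_rot: [0.065, -0.067, 0.705, -0.703]
force: [0.4, 0.5, -0.2]
grip_width: 0.469
t 17.62 p [ 606.8 -238.9  196.4] yaw -1.384 ydir [-0.004  0.001 -1.   ] F [ 0.4  0.5 -0.2] g 40.1 j [-0.55  0.63  1.11 -0.    1.41  0.83]
side [323.2 163.5]
top [406.2 218.9]
```

View pics/top15.png

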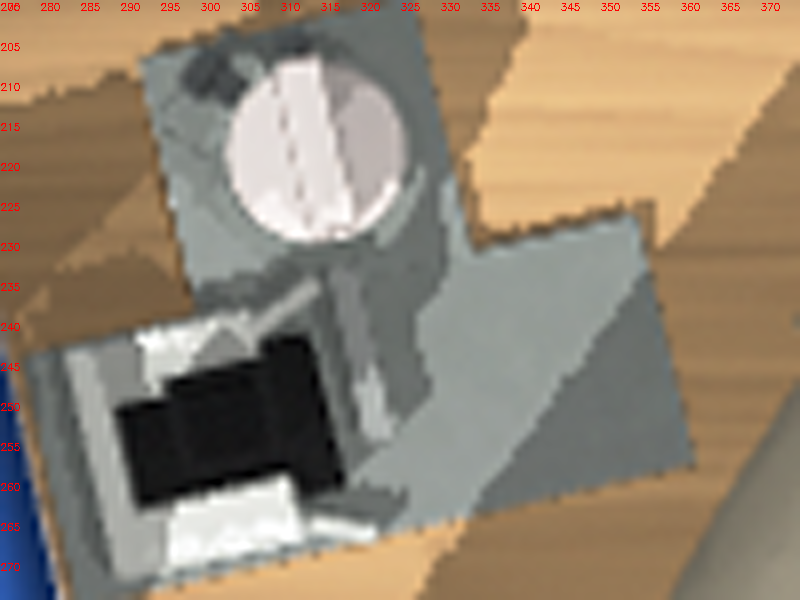

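View pics/side15.png

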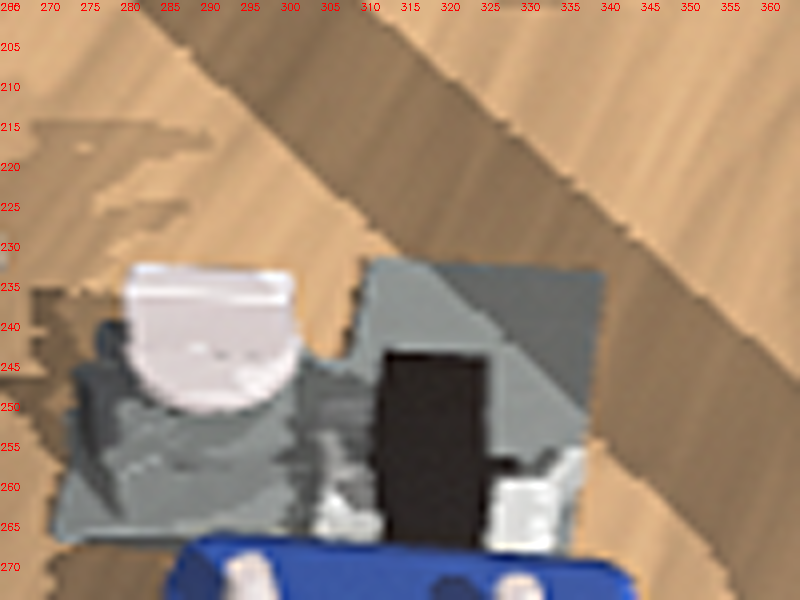

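The top view shows the foot's front edge against the stop wall (about (290,250)), and the latch bar from about (317,234) to (323,254) straight across behind the foot. Its slope matches the apron edge to about 0.03 rad. I'm handing in.

```bash
python3 -c "
from rig import ctrl;print(ctrl.finish_job())"
```

```text
the job is handed in; nothing more can be done
None
```

The job is handed in; the system gave no verdict. The holder is home in the rail, the knob is at the end of its turn, and it has sprung back out. It took about 17.6 s of the 58 s.

**What I did:** I gripped the black rectangular-foot holder by its head and entered it from the apron. I slid it in until it met the end stop at up to about 12.5 N. Then I pushed the knob in about 7.9 mm, until it bottomed, and turned it about 1.38 rad clockwise to its end stop, with 13–25 N of push throughout. I let it rise, released it and moved the arm clear.

**Last checks:**
- **Holder:** in the top view the foot touches the stop wall. In the side view its rear edge lies 20 mm behind the lips, as it should when home.
- **Latch bar:** it lies straight across behind the foot, parallel to the apron edge to about 0.03 rad.
- **Knob:** its rim is back at the same place in the side view as before pressing.
- **Arm:** the force reading at hand-in was near zero, and the gripper was about 260 mm clear of the knob.

**What disagreed or went unchecked:**
- The two cameras disagreed by 5–8 mm on the pump's position. I lined the foot up mainly by the side view, compared with the gripper itself.
- At the stop, the holder shifted or tilted about 4 mm in the grip. It stood upright in the side view after release.
- I did not re-measure the bystanders. The arm came near none of them and met no unexpected contact.

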